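Find the rattling case and show it to the label camera

ROBOT

A 6-joint arm with a two-finger parallel gripper is mounted at the origin on a cart in front of the work surface, level with it; the furniture and walls round the work are solid. World frame = base frame: x ahead of the robot, y to its left, z up, the work surface at z = 0. Lengths are in mm, angles in rad, forces in N, time in s.
With the tool pointing down it reaches from about 400 to 825 mm from the base axis. Payload 7 kg.
Tool frame: the origin (TCP) lies between the finger pads; the fingertips stand 22 mm ahead of it and the grasp point (between the pads) lies 3 mm ahead of it (arm.nose_length is the distance from the TCP to the fingertips, in mm); x points along the fingers, y is the direction in which the jaws open and shut, and the axes are right-handed (so a half turn about x gives the same grasp; the last joint's range is limited). The gripper opens to 88 mm and grips with 3 to 60 N. Pads are 19 mm wide; open, the fingers measure 130 mm over their backs; the gripper's body (78 mm by 193 mm) begins 47 mm behind the grasp point.
Start: joints at [1.547, 0.359, 0.012, 0, -1.224, -0.288], TCP at [207.08, 642.428, 248.561] pointing down, gripper open.
Joint ranges: [-3.07, 3.07], [-1.43, 2.12], [-1.02, 1.25], [-3.03, 1.67], [-3.05, -0], [-3.03, 3.03]. Speed limits (rad/s): [2.39, 2.39, 3.01, 3.14, 3.14, 3.14].

INTERFACE

Orientations are given as [roll, pitch, yaw] about the fixed x, y, z axes, in that order (R = Rz(yaw) Ry(pitch) Rx(roll)).
In Python, from bench import arm gives the robot as it stands.
- The arm moves only by the tool play_rows, never from a script. Its argument "motion" is a list of rows, each an object of numbers: "tx", "ty", "tz": the shift along the tool's x, y, z in m; "rx", "ry", "rz": the turn, a rotation vector about the tool's x, y, z in degrees; "claw": the finger opening in m, from 0 to 0.0876. A call has 1 to 8 rows; each row shifts and turns the commanded pose from where the row before left it, along the tool's axes as they then stand; what a row does not reach is not made up. A row lasts 1/12 s, in which the tool goes at most 41.7 mm and 7.16 degrees, less where a joint would pass 70% of its speed; a pose out of reach is approached as far as the arm can. A call with a gripper value outside its range is refused whole. The fingers move at their own pace and stop on an object; "newtons" is the grip in N (left out, the last holds). Time passes only in rows, so rows that do not move let the fingers close. It gives the time, the measured TCP pose, the force and the opening at its end, in the units of the state.
- arm.observe(): the state, without advancing time (a new reading comes with each control period).
- arm.get_image(name): name is "scene" or "top"; returns the picture (480x640x3 uint8, red, green, blue); there is no depth.
- arm.camera_model(name): a dict with "fx", "fy", "cx", "cy" (pixels), "view" (4x4, takes a point from world to camera coordinates). Camera axes: x right, y down, z forward; pixel columns grow to the right and rows downward; lengths in mm; the calibration is good to about 2 mm. A picture is of the moment at which its call begins. camera_model takes no time and is no camera call.
- arm.finish_job(): hands the job in, once; it reports no verdict.
The state is a dict: "time_s": time; "joint_positions": joint angles; "qvel": joint speeds; "tau": joint torques, N m; "ee_pos": TCP position; "ee_rot": TCP orientation; "wrist_force": force on the tool from outside, world axes, zero at the start; "ft_torque": the same for the moment, N m; "gripper_width": opening from 0.0 (shut) to 1.0 (fully open).
Only numpy, scipy, OpenCV 4.12 (cv2) and the standard library are available. Lean on these libraries where they do the work, as an engineer would, in place of code of your own. Each camera call takes 0.05 s, during which the arm holds its last target.

TASK

One of the three sealed cases has a heavy ball loose inside: pick up and briskly shake first the blue-lidded case, then the white, then the red, and find the one that rattles. Hold that one upright and still in front of the label camera, centred at lens height with one of its labelled short ends squarely facing the lens and the middle of the case about 15 cm from the lens, and finish while still holding it there. The other two cases must end standing upright and released on the bench; leave the beaker, petri dish and timer alone.

Things in the scene. Friction and masses are not known exactly. Their poses are not given: they have to be found in the camera images.
- case_blue: Sealed aluminium case, blue lid, 112 (its x) x 60 (its y) x 70 mm high, labels on both 60 mm ends; grasp from above across the 60 mm. Origin: centre of underside, z up. 0.44 to 0.54 kg. One case of the three, not always the same, holds a loose 220 g tungsten-carbide grinding ball; in the other two a 220 g weight is packed tight. Looks and weight do not tell them apart.
- case_white: Sealed aluminium case, white lid, 112 (its x) x 60 (its y) x 70 mm high, labels on both 60 mm ends; grasp from above across the 60 mm. Origin: centre of underside, z up. 0.44 to 0.54 kg. The loose ball, in whichever case, can roll 36 mm either way from the middle along the case's length, 10 mm across; it rolls when the case is jerked or tilted over about 0.05 rad.
- case_red: Sealed aluminium case, red lid, 112 (its x) x 60 (its y) x 70 mm high, labels on both 60 mm ends; grasp from above across the 60 mm. Origin: centre of underside, z up. 0.44 to 0.54 kg. In whichever case, the loose ball is felt as knocks on the ends when the case is moved or stopped sharply along its length, and as a shift of weight when tilted.
- view_point (a point): Where the middle of the shown case belongs: on the lens axis, 150 mm in front of the lens of the fixed label camera (white head 60 x 72 mm, top 190 mm above the bench, on a post with a round grey 100 mm base), 160 mm above the bench, so the case's underside is then at 125 mm. Its x axis is level and points along the lens axis towards the lens, its z up.
- beaker: Clear plastic beaker, 54 mm across and 70 mm high, standing on the bench; a bystander. Origin at the centre of its underside.
- petri: Closed petri dish, 90 mm across and 14 mm high, lying on the bench; a bystander. Origin at the centre of its underside.
- timer: White bench timer, 70 x 62 x 19 mm, lying on the bench; a bystander. Origin at the centre of its underside.
Things that resemble listed ones, but are neither listed nor needed, are in the scene too. Of the things that look like the part that bears view_point, the larger one is meant.

How it is judged (in metres and radians):
On the way, in this order (a step that is already met when the one before it is completed fails the run):
1. the blue-lidded case is gripped, at least 25 mm off the bench, and shaken (faster than 0.2 m/s, or 1.5 rad/s turning) (height (world z) of case_blue above 0.025 m and contact force between case_blue and the fingers above 1 N and (linear speed of case_blue above 0.2 m/s or angular speed of case_blue above 1.5 rad/s)), for 0.03 s.
2. the white-lidded case is gripped, at least 25 mm off the bench, and shaken (faster than 0.2 m/s, or 1.5 rad/s turning) (height (world z) of case_white above 0.025 m and contact force between case_white and the fingers above 1 N and (linear speed of case_white above 0.2 m/s or angular speed of case_white above 1.5 rad/s)), for 0.03 s.
3. the red-lidded case is gripped, at least 25 mm off the bench, and shaken (faster than 0.2 m/s, or 1.5 rad/s turning) (height (world z) of case_red above 0.025 m and contact force between case_red and the fingers above 1 N and (linear speed of case_red above 0.2 m/s or angular speed of case_red above 1.5 rad/s)), for 0.03 s.
At the end, for the whole second after the job is handed in: The case with the loose ball is held by the fingers only, still and upright within 0.17 rad, its centre within 30 mm sideways and 30 mm in height of the view point, its length within 0.2 rad of the lens axis; the other two cases stand upright on the bench, released and at rest (((contact force between case_blue_c0 and anything else above 0.3 N and horizontal distance between case_blue and view_point below 0.03 m and height (world z) of case_blue between 0.095 and 0.155 m and angle between case_blue's own z axis and vertical below 0.17 rad and angle between the x axis of case_blue and the x axis of view_point, either way round below 0.2 rad and linear speed of each of case_blue, case_white, case_red below 0.03 m/s and contact force between case_blue and the fingers above 1 N and height (world z) of each of case_white, case_red below 0.008 m and angle between each of case_white, case_red's own z axis and vertical below 0.1 rad and contact force between each of case_white, case_red and the fingers below 0.2 N) or (contact force between case_white_c0 and anything else above 0.3 N and horizontal distance between case_white and view_point below 0.03 m and height (world z) of case_white between 0.095 and 0.155 m and angle between case_white's own z axis and vertical below 0.17 rad and angle between the x axis of case_white and the x axis of view_point, either way round below 0.2 rad and linear speed of each of case_white, case_blue, case_red below 0.03 m/s and contact force between case_white and the fingers above 1 N and height (world z) of each of case_blue, case_red below 0.008 m and angle between each of case_blue, case_red's own z axis and vertical below 0.1 rad and contact force between each of case_blue, case_red and the fingers below 0.2 N) or (contact force between case_red_c0 and anything else above 0.3 N and horizontal distance between case_red and view_point below 0.03 m and height (world z) of case_red between 0.095 and 0.155 m and angle between case_red's own z axis and vertical below 0.17 rad and angle between the x axis of case_red and the x axis of view_point, either way round below 0.2 rad and linear speed of each of case_red, case_blue, case_white below 0.03 m/s and contact force between case_red and the fingers above 1 N and height (world z) of each of case_blue, case_white below 0.008 m and angle between each of case_blue, case_white's own z axis and vertical below 0.1 rad and contact force between each of case_blue, case_white and the fingers below 0.2 N))); the arm keeps its last pose, push and grip.
It fails at once if the beaker is pushed more than 30 mm or tipped (distance of beaker from where it was at the start of the episode above 0.03 m or angle between beaker's own z axis and vertical above 0.4 rad).
It fails at once if the petri dish is pushed more than 30 mm or tipped (distance of petri from where it was at the start of the episode above 0.03 m or angle between petri's own z axis and vertical above 0.4 rad).
It fails at once if the timer is pushed more than 30 mm or tipped (distance of timer from where it was at the start of the episode above 0.03 m or angle between timer's own z axis and vertical above 0.4 rad).
It also fails if it takes over 72 s, if anything falls off the work surface, if the arm or the gripper's body presses on something with over 40 N, if the wrist force passes 120 N, or if a joint passes its speed limit or range.

## Working session

There is one attempt and no reset: what is moved stays moved. The work goes in short steps, Python scripts to look and compute and a tool call to move; the robot and the scene stay as the last step left them, time stands still between calls to the robot, and variables do not carry over. Pictures are saved under pics/ and viewed, and the job is handed in when it is done.

Besides the shell and the picture viewer there is one more tool, called after ">>>" as a command line: name --argument value ..., lists and objects as JSON in quotes. play_rows: Moves the arm, as the interface text tells. Its arguments: {"type":"object","properties":{"motion":{"type":"array","items":{"type":"object","properties":{"tx":{"type":"number"},"ty":{"type":"number"},"tz":{"type":"number"},"rx":{"type":"number"},"ry":{"type":"number"},"rz":{"type":"number"},"claw":{"type":"number"}}}},"newtons":{"type":"number"}},"required":["motion"]}

```bash
mkdir -p pics; ls
python3 - <<'E'
from bench import arm
import cv2
for n in("scene","top"):
    im=arm.get_image(n); cv2.imwrite(f"pics/{n}0.png",im[:,:,::-1]); 
    m=arm.camera_model(n); print(n,m)
print(arm.observe())
E
```

```text
pics
scene {'fx': 461.1530330514745, 'fy': 461.1530330514745, 'cx': 325.0123680931071, 'cy': 233.2271011674951, 'view': array([[ 5.92768007e-01, -8.05354558e-01,  5.48867664e-03,
        -3.17736588e+02],
       [-4.90658084e-01, -3.66528363e-01, -7.90513506e-01,
         4.26768061e+02],
       [ 6.38655411e-01,  4.65898052e-01, -6.12420012e-01,
         9.19679202e+02],
       [ 0.00000000e+00,  0.00000000e+00,  0.00000000e+00,
         1.00000000e+00]])}
top {'fx': 603.7889162518578, 'fy': 603.7889162518578, 'cx': 321.5094361485515, 'cy': 240.40432258018734, 'view': array([[ 1.01372372e-02, -9.99924803e-01,  6.90114162e-03,
         4.17593402e+01],
       [-9.87706970e-01, -1.10895001e-02, -1.55922943e-01,
         6.19054475e+02],
       [ 1.55987748e-01, -5.23567781e-03, -9.87745114e-01,
         1.74309819e+03],
       [ 0.00000000e+00,  0.00000000e+00,  0.00000000e+00,
         1.00000000e+00]])}
{'time_s': 0.1, 'joint_positions': array([ 1.54710475e+00,  3.59266139e-01,  1.11627191e-02, -3.03669041e-04,
       -1.22410583e+00, -2.88109033e-01]), 'qvel': array([ 0.00181943, -0.00108583,  0.00070249,  0.00151308,  0.0018911 ,
        0.00045601]), 'tau': array([-2.23170595e-03, -5.84163165e+01,  2.93751132e+01,  7.01548174e+00,
        1.01262881e-02, -5.84656982e-05]), 'ee_pos': array([206.96645499, 642.06319098, 247.75433237]), 'ee_rot': array([ 1.65955923,  1.56935484, -1.79393742]), 'wrist_force': array([-0.81261125,  0.41693786, -0.41735375]), 'ft_torque': array([0.05995528, 0.02086997, 0.03431219]), 'gripper_width': 0.9969826162761039}
```

View pics/scene0.png

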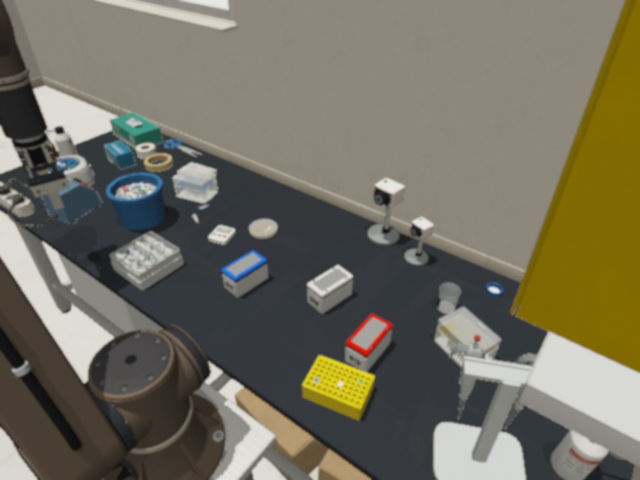

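View pics/top0.png

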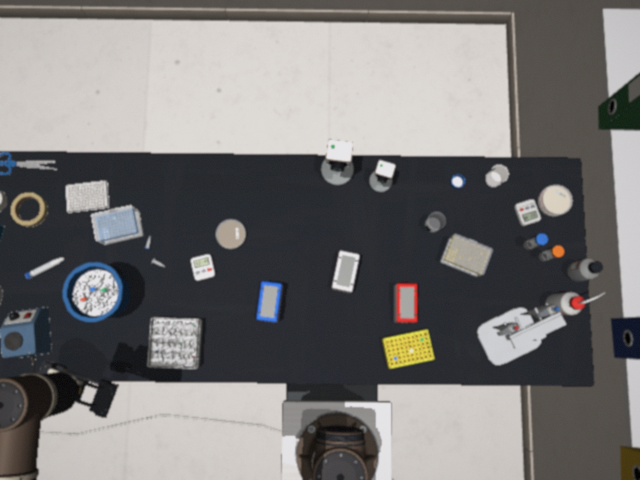

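The top view shows the blue case at (270,301), white (345,271), red (405,302), timer (203,267), petri (231,234) and beaker (434,221). There are two camera-like posts: one at (338,158) with the larger head and base, and a smaller one at (382,175). The task names the larger. I'll measure and check it in a crop.

```bash
cat > h.py <<'E'
import numpy as np,cv2
from bench import arm
def ray(n,u,v,z):
    m=arm.camera_model(n);V=m["view"];R=V[:3,:3];t=V[:3,3]
    c=-R.T@t;d=R.T@np.array([(u-m["cx"])/m["fx"],(v-m["cy"])/m["fy"],1])
    return c+d*(z-c[2])/d[2]
def proj(n,p):
    m=arm.camera_model(n);V=m["view"];q=V[:3,:3]@np.array(p,float)+V[:3,3]
    return q[0]/q[2]*m["fx"]+m["cx"],q[1]/q[2]*m["fy"]+m["cy"]
def two(a,b):
    A=[];B=[]
    for n,(u,v) in(("scene",a),("top",b)):
        m=arm.camera_model(n);V=m["view"];R=V[:3,:3];c=-R.T@V[:3,3]
        d=R.T@np.array([(u-m["cx"])/m["fx"],(v-m["cy"])/m["fy"],1]);d/=np.linalg.norm(d)
        P=np.eye(3)-np.outer(d,d);A.append(P);B.append(P@c)
    return np.linalg.solve(A[0]+A[1],B[0]+B[1])
E
python3 - <<'E'
from h import *
im=cv2.imread("pics/top0.png");s=cv2.imread("pics/scene0.png")
hsv=cv2.cvtColor(im,cv2.COLOR_BGR2HSV)
def rect(mask,z,name,roi):
    u0,v0,u1,v1=roi;k=np.zeros_like(mask);k[v0:v1,u0:u1]=mask[v0:v1,u0:u1]
    cs,_=cv2.findContours(k,cv2.RETR_EXTERNAL,cv2.CHAIN_APPROX_NONE);c=max(cs,key=cv2.contourArea)
    w=np.array([ray("top",u,v,z)[:2] for u,v in c[:,0]],np.float32)
    r=cv2.minAreaRect(w);print(name,r);b=cv2.boxPoints(r);
    e=[b[1]-b[0],b[2]-b[1]];e=max(e,key=np.linalg.norm);print("  long axis deg",np.degrees(np.arctan2(e[1],e[0]))%180)
S=hsv[:,:,1];V=hsv[:,:,2];H=hsv[:,:,0]
rect(((S>110)&(V>90)).astype(np.uint8)*255,70,"blue",(245,270,295,330))
rect(((S>110)&(V>90)).astype(np.uint8)*255,70,"red",(385,275,425,325))
rect(((V>150)).astype(np.uint8)*255,70,"white",(325,245,370,295))
a=cv2.resize(im[125:205,300:410],None,fx=6,fy=6,interpolation=cv2.INTER_CUBIC)
b=cv2.resize(s[165:275,350:450],None,fx=5,fy=5,interpolation=cv2.INTER_CUBIC)
cv2.imwrite("pics/c1.png",a);cv2.imwrite("pics/c2.png",b)
c=cv2.resize(im[240:330,240:430],None,fx=4,fy=4,interpolation=cv2.INTER_CUBIC);cv2.imwrite("pics/c3.png",c)
for n,u,v,z in(("beaker",434,221,35),("petri",231,234,14),("timer",203,267,19),("yellow",409,349,40),("rack",175,343,40)):print(n,ray("top",u,v,z))
E
```

```text
blue ((435.950927734375, 199.2685089111328), (64.01838684082031, 115.98495483398438), 83.48628997802734)
  long axis deg 173.4863
red ((436.7340393066406, -198.8586883544922), (60.96380615234375, 113.27025604248047), 89.47783660888672)
  long axis deg 179.47784
white ((526.4306640625, -21.81435775756836), (59.51166915893555, 112.12230682373047), 78.34795379638672)
  long axis deg 168.34796
beaker [ 683.59519525 -289.55189637   35.        ]
petri [640.55565247 322.32053483  14.        ]
timer [538.69524744 401.90688084  19.        ]
yellow [ 303.74609215 -208.77947178   40.        ]
rack [314.0871413  469.92190822  40.        ]
```

View pics/c1.png

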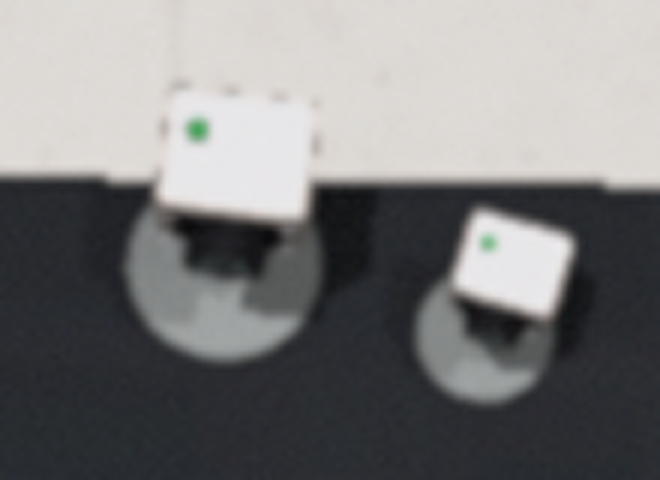

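View pics/c2.png

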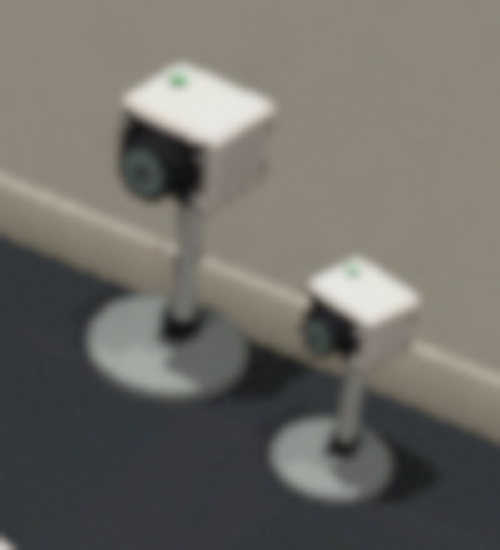

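View pics/c3.png

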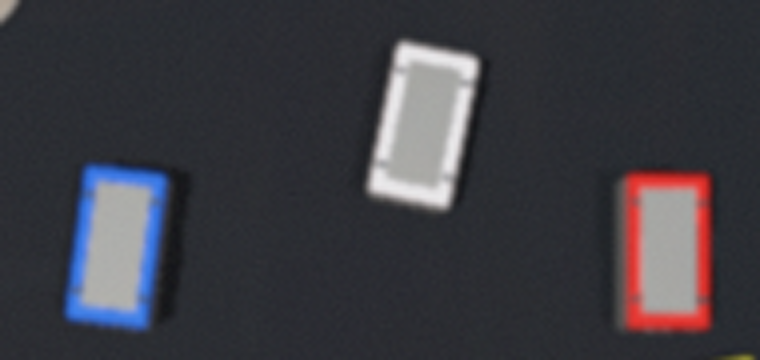

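Run:
```python
from h import *
T=lambda u,v,z:ray("top",300+u/6,125+v/6,z)
S=lambda u,v,z:ray("scene",350+u/5,165+v/5,z)
c=[T(172,88,190),T(158,203,190),T(305,218,190),T(318,103,190)]
for p in c:print(p.round(1))
for a,b in((0,1),(1,2),(2,3),(3,0)):
    d=c[b]-c[a];print(np.linalg.norm(d).round(1),np.degrees(np.arctan2(d[1],d[0])).round(1))
print("front mid",((c[1]+c[2])/2).round(1))
cs=[S(182,62,190),S(122,102,190),S(207,143,190),S(276,105,190)]
for p in cs:print(p.round(1))
for a,b in((0,1),(1,2),(2,3),(3,0)):
    d=cs[b]-cs[a];print(np.linalg.norm(d).round(1),np.degrees(np.arctan2(d[1],d[0])).round(1))
print("front mid s",((cs[1]+cs[2])/2).round(1))
print("lens z160 scene",S(145,172,160).round(1))
print("lens top-view front at z150..175",T(228,277,160).round(1),T(228,270,175).round(1))
print("base centre top",T(224,265,6).round(1)," scene",S(167,343,6).round(1))
```

```text
[882.4  32.  190. ]
[826.7  38.  190. ]
[820.3 -30.4 190. ]
[875.9 -36.3 190. ]
56.0 173.8
68.7 -95.3
55.9 -6.1
68.6 84.6
front mid [823.5   3.8 190. ]
[883.   28.5 190. ]
[822.8  33.6 190. ]
[814.2 -28.2 190. ]
[873.8 -40.  190. ]
60.4 175.2
62.3 -97.9
60.8 -11.2
69.1 82.4
front mid s [818.5   2.7 190. ]
lens z160 scene [807.8   6.2 160. ]
lens top-view front at z150..175 [800.    4.3 160. ] [799.2   4.8 175. ]
base centre top [849.1   1.4   6. ]  scene [854.5   4.3   6. ]
```

Confirmed: the left unit, at (338,158) in top and (388,200) in scene, is larger in both head and base, so it is the label camera. Its lens is at about (802, 6), the axis points along about 174.5°, and the view point is at about (653, 20). Next I'll write the move-delta helper.

```bash
cat >> h.py <<'E'
from scipy.spatial.transform import Rotation as Ro
def cur():
    o=arm.observe();return o,np.array(o["ee_pos"]),Ro.from_euler("xyz",o["ee_rot"]).as_matrix()
def go(x,y,z,ang):
    """ang = case long axis deg (mod 180). prints rotation needed (tool rotvec deg) then shift in the NEW tool axes (mm)"""
    o,p,R=cur();best=None
    for s in(0,180):
        a=np.radians(ang+s);X=np.array([0,0,-1.]);Z=np.array([np.cos(a),np.sin(a),0]);Y=np.cross(Z,X)
        T=np.c_[X,Y,Z];rv=np.degrees(Ro.from_matrix(R.T@T).as_rotvec())
        if best is None or np.linalg.norm(rv)<np.linalg.norm(best[0]):best=(rv,T)
    rv,T=best;d=T.T@(np.array([x,y,z])-p)
    print("t",o["time_s"],"pos",p.round(1),"rotvec",rv.round(2),"shift new axes",d.round(1),"shift cur axes",(R.T@(np.array([x,y,z])-p)).round(1),"j",np.array(o["joint_positions"]).round(2))
    print("toolZ",R[:,2].round(3),"F",np.array(o["wrist_force"]).round(2),"M",np.array(o["ft_torque"]).round(3),"Mtool",(R.T@o["ft_torque"]).round(3),"w",o["gripper_width"])
E
python3 - <<'E'
from h import *
go(436,199,180,173.5)
E
```

```text
t 0.1 pos [207.  642.1 247.8] rotvec [-11.37   0.    -0.08] shift new axes [  67.8  414.3 -277.7] shift cur axes [  68.3  351.3 -353.9] j [ 1.55  0.36  0.01 -0.   -1.22 -0.29]
toolZ [-0.952  0.307 -0.   ] F [-0.81  0.42 -0.42] M [0.06  0.021 0.034] Mtool [-0.034 -0.038 -0.051] w 0.9969826162761039
```

>>> play_rows --motion '[{"rx": -5.7,"claw": 0.0876},{"rx": -5.7},{"ty": 0.03,"tz": -0.02},{"ty": 0.03,"tz": -0.02},{"ty": 0.03,"tz": -0.02},{"ty": 0.03,"tz": -0.02},{"ty": 0.03,"tz": -0.02},{"ty": 0.03,"tz": -0.02}]' --newtons 45

```text
invalid input at $.motion[0]: expected keys tx, ty, tz, rx, ry, rz, claw
```

>>> play_rows --motion '[{"ty": 0.03,"tz": -0.02},{"ty": 0.03,"tz": -0.02},{"ty": 0.03,"tz": -0.02},{"ty": 0.03,"tz": -0.02},{"ty": 0.03,"tz": -0.02},{"ty": 0.03,"tz": -0.02},{"ty": 0.03,"tz": -0.02},{}]'

```text
invalid input at $.motion[0]: expected keys tx, ty, tz, rx, ry, rz, claw
```

Run:
```python
from h import *
go(436,199,50,173.5)
im=arm.get_image("scene");cv2.imwrite("pics/s1.png",im[:,:,::-1])
```

```text
t 0.1 pos [207.  642.1 247.8] rotvec [-11.37   0.    -0.08] shift new axes [ 197.8  414.3 -277.7] shift cur axes [ 198.3  351.1 -353.9] j [ 1.55  0.36  0.01 -0.   -1.22 -0.29]
toolZ [-0.952  0.307 -0.   ] F [-0.81  0.42 -0.42] M [0.06  0.021 0.034] Mtool [-0.034 -0.038 -0.051] w 0.9969826162761039
```

All the keys are needed in every row.

>>> play_rows --motion '[{"tx": 0,"ty": 0.01,"tz": -0.01,"rx": -5.7,"ry": 0,"rz": 0,"claw": 0.0876},{"tx": 0,"ty": 0.02,"tz": -0.01,"rx": -5.7,"ry": 0,"rz": 0,"claw": 0.0876},{"tx": 0,"ty": 0.03,"tz": -0.02,"rx": 0,"ry": 0,"rz": 0,"claw": 0.0876},{"tx": 0,"ty": 0.03,"tz": -0.02,"rx": 0,"ry": 0,"rz": 0,"claw": 0.0876},{"tx": 0,"ty": 0.03,"tz": -0.02,"rx": 0,"ry": 0,"rz": 0,"claw": 0.0876},{"tx": 0,"ty": 0.03,"tz": -0.02,"rx": 0,"ry": 0,"rz": 0,"claw": 0.0876},{"tx": 0,"ty": 0.03,"tz": -0.02,"rx": 0,"ry": 0,"rz": 0,"claw": 0.0876},{"tx": 0,"ty": 0.03,"tz": -0.02,"rx": 0,"ry": 0,"rz": 0,"claw": 0.0876}]' --newtons 45

```text
time_s: 0.82
ee_pos: [318.4, 414.0, 248.5]
ee_rot: [0.706, 1.571, -2.549]
wrist_force: [0.8, 0.5, 0.7]
gripper_width: 1.0
```

>>> play_rows --motion '[{"tx": 0,"ty": 0.03,"tz": -0.02,"rx": 0,"ry": 0,"rz": 0,"claw": 0.0876},{"tx": 0,"ty": 0.03,"tz": -0.02,"rx": 0,"ry": 0,"rz": 0,"claw": 0.0876},{"tx": 0,"ty": 0.03,"tz": -0.02,"rx": 0,"ry": 0,"rz": 0,"claw": 0.0876},{"tx": 0,"ty": 0.03,"tz": -0.02,"rx": 0,"ry": 0,"rz": 0,"claw": 0.0876},{"tx": 0,"ty": 0.03,"tz": -0.02,"rx": 0,"ry": 0,"rz": 0,"claw": 0.0876},{"tx": 0.02,"ty": 0.02,"tz": -0.02,"rx": 0,"ry": 0,"rz": 0,"claw": 0.0876},{"tx": 0.02,"ty": 0.01,"tz": -0.01,"rx": 0,"ry": 0,"rz": 0,"claw": 0.0876},{"tx": 0,"ty": 0,"tz": 0,"rx": 0,"ry": 0,"rz": 0,"claw": 0.0876}]'

```text
time_s: 1.48
ee_pos: [426.3, 218.8, 205.1]
ee_rot: [0.779, 1.565, -2.479]
wrist_force: [-0.4, -0.8, -1.0]
gripper_width: 0.998
```

Run:
```python
from h import *
go(436,199,50,173.5)
im=arm.get_image("scene");cv2.imwrite("pics/s1.png",im[:,:,::-1])
```

```text
t 1.4833 pos [426.3 218.8 205.1] rotvec [-0.17  0.22 -0.22] shift new axes [155.1  18.6 -11.9] shift cur axes [155.2  18.  -12.5] j [ 0.89  0.07 -0.47 -0.   -1.04  0.57]
toolZ [-0.993  0.116  0.004] F [-0.44 -0.76 -0.98] M [-0.137  0.172  0.018] Mtool [-0.018 -0.155  0.156] w 0.9984902389789468
```

View pics/s1.png

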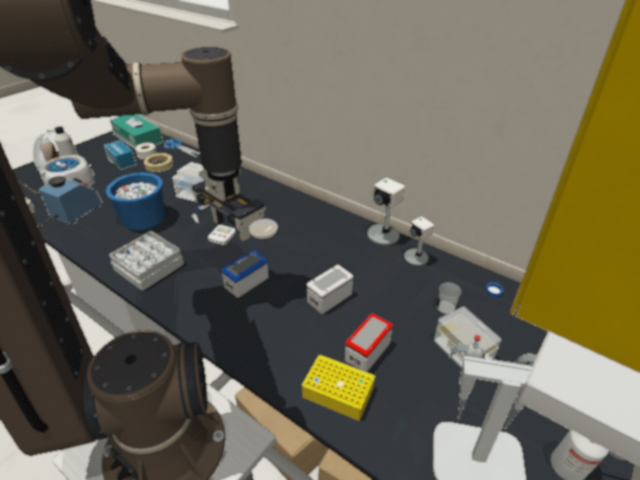

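The gripper is above the blue case (245,270), with its shadow on the lid. Descending.

>>> play_rows --motion '[{"tx": 0,"ty": 0.009,"tz": -0.006,"rx": 0,"ry": 0,"rz": 0,"claw": 0.0876},{"tx": 0.02,"ty": 0.009,"tz": -0.006,"rx": 0,"ry": 0,"rz": 0,"claw": 0.0876},{"tx": 0.02,"ty": 0,"tz": 0,"rx": 0,"ry": 0,"rz": 0,"claw": 0.0876},{"tx": 0.02,"ty": 0,"tz": 0,"rx": 0,"ry": 0,"rz": 0,"claw": 0.0876},{"tx": 0,"ty": 0,"tz": 0,"rx": 0,"ry": 0,"rz": 0,"claw": 0.0876},{"tx": 0,"ty": 0,"tz": 0,"rx": 0,"ry": 0,"rz": 0,"claw": 0.0876}]'

```text
time_s: 2.03
ee_pos: [436.8, 203.4, 149.0]
ee_rot: [1.319, 1.57, -1.935]
wrist_force: [0.3, -0.4, 0.4]
gripper_width: 1.0
```

Run:
```python
from h import *
go(436,199,50,173.5)
```

```text
t 2.0333 pos [436.8 203.4 149. ] rotvec [ 0.1   0.01 -0.06] shift new axes [99.   4.5  0.3] shift cur axes [99.   4.4  0.3] j [ 0.85  0.13 -0.54  0.   -0.9   0.61]
toolZ [-0.994  0.111  0.   ] F [ 0.26 -0.35  0.43] M [ 0.038 -0.031  0.023] Mtool [-0.023  0.027 -0.041] w 0.99988879409879
```

>>> play_rows --motion '[{"tx": 0.015,"ty": 0.0045,"tz": 0,"rx": 0,"ry": 0,"rz": 0,"claw": 0.0876},{"tx": 0.022,"ty": 0,"tz": 0,"rx": 0,"ry": 0,"rz": 0,"claw": 0.0876},{"tx": 0.022,"ty": 0,"tz": 0,"rx": 0,"ry": 0,"rz": 0,"claw": 0.0876},{"tx": 0.022,"ty": 0,"tz": 0,"rx": 0,"ry": 0,"rz": 0,"claw": 0.0876},{"tx": 0.018,"ty": 0,"tz": 0,"rx": 0,"ry": 0,"rz": 0,"claw": 0.0876},{"tx": 0,"ty": 0,"tz": 0,"rx": 0,"ry": 0,"rz": 0,"claw": 0.0876},{"tx": 0,"ty": 0,"tz": 0,"rx": 0,"ry": 0,"rz": 0,"claw": 0.0876}]'

```text
time_s: 2.62
ee_pos: [436.9, 199.4, 50.5]
ee_rot: [2.664, 1.57, -0.59]
wrist_force: [0.6, 0.5, 0.6]
gripper_width: 1.003
```

Run:
```python
from h import *
go(436,199,50,173.5)
```

```text
t 2.6167 pos [436.9 199.4  50.5] rotvec [ 0.1  -0.02 -0.01] shift new axes [0.5 0.5 0.8] shift cur axes [0.5 0.5 0.8] j [ 0.84  0.27 -0.66  0.   -0.64  0.62]
toolZ [-0.994  0.111 -0.   ] F [0.64 0.54 0.56] M [ 0.05  -0.012 -0.024] Mtool [ 0.024  0.006 -0.051] w 1.003014687317895
```

>>> play_rows --motion '[{"tx": 0,"ty": 0,"tz": 0,"rx": 0,"ry": 0,"rz": 0,"claw": 0.05},{"tx": 0,"ty": 0,"tz": 0,"rx": 0,"ry": 0,"rz": 0,"claw": 0.05},{"tx": 0,"ty": 0,"tz": 0,"rx": 0,"ry": 0,"rz": 0,"claw": 0.05},{"tx": 0,"ty": 0,"tz": 0,"rx": 0,"ry": 0,"rz": 0,"claw": 0.05},{"tx": 0,"ty": 0,"tz": 0,"rx": 0,"ry": 0,"rz": 0,"claw": 0.05},{"tx": 0,"ty": 0,"tz": 0,"rx": 0,"ry": 0,"rz": 0,"claw": 0.05}]' --newtons 45

```text
time_s: 3.12
ee_pos: [437.0, 199.3, 50.4]
ee_rot: [-2.269, 1.569, 0.76]
wrist_force: [-2.0, 2.3, 7.5]
gripper_width: 0.686
```

Run:
```python
from h import *
go(436,199,50,173.5)
```

```text
t 3.1167 pos [437.  199.3  50.4] rotvec [ 0.05 -0.07  0.09] shift new axes [0.4 0.5 0.9] shift cur axes [0.4 0.5 0.9] j [ 0.84  0.27 -0.66  0.   -0.64  0.62]
toolZ [-0.994  0.112 -0.001] F [-2.03  2.28  7.47] M [ 0.561  0.708 -0.066] Mtool [ 0.068 -0.767 -0.478] w 0.6864613191566623
```

>>> play_rows --motion '[{"tx": -0.01,"ty": 0,"tz": 0,"rx": 0,"ry": 0,"rz": 0,"claw": 0.05},{"tx": -0.02,"ty": 0,"tz": 0,"rx": 0,"ry": 0,"rz": 0,"claw": 0.05},{"tx": -0.03,"ty": 0,"tz": 0,"rx": 0,"ry": 0,"rz": 0,"claw": 0.05},{"tx": -0.03,"ty": 0,"tz": 0,"rx": 0,"ry": 0,"rz": 0,"claw": 0.05},{"tx": -0.02,"ty": 0,"tz": 0,"rx": 0,"ry": 0,"rz": 0,"claw": 0.05},{"tx": -0.01,"ty": 0,"tz": 0,"rx": 0,"ry": 0,"rz": 0,"claw": 0.05},{"tx": 0,"ty": 0,"tz": 0,"rx": 0,"ry": 0,"rz": 0,"claw": 0.05},{"tx": 0,"ty": 0,"tz": 0,"rx": 0,"ry": 0,"rz": 0,"claw": 0.05}]'

```text
time_s: 3.78
ee_pos: [435.7, 198.2, 168.6]
ee_rot: [0.273, 1.57, -2.982]
wrist_force: [-0.7, -0.2, -5.3]
gripper_width: 0.679
```

```bash
cat > rd.py <<'E'
from h import *
a=[]
for i in range(6):
    o,p,R=cur();a.append(np.r_[R.T@o["ft_torque"],o["wrist_force"]]);arm.get_image("top")
a=np.array(a);print("t",o["time_s"],"w",round(o["gripper_width"],3),"pos",p.round(1),"Ztool",R[:,2].round(3));print("My",a[:,1].round(3));print("mean",a.mean(0).round(3))
E
python3 rd.py
```

```text
t 4.0333 w 0.682 pos [435.8 198.1 168.1] Ztool [-0.994  0.113  0.002]
My [-0.1   -0.02   0.004  0.016  0.027  0.031]
mean [ 0.    -0.007  0.04  -0.074 -0.141 -5.091]
```

>>> play_rows --motion '[{"tx": 0,"ty": 0,"tz": -0.03,"rx": 0,"ry": 0,"rz": 0,"claw": 0.05},{"tx": 0,"ty": 0,"tz": -0.035,"rx": 0,"ry": 0,"rz": 0,"claw": 0.05},{"tx": 0,"ty": 0,"tz": -0.03,"rx": 0,"ry": 0,"rz": 0,"claw": 0.05},{"tx": 0,"ty": 0,"tz": 0.03,"rx": 0,"ry": 0,"rz": 0,"claw": 0.05},{"tx": 0,"ty": 0,"tz": 0.035,"rx": 0,"ry": 0,"rz": 0,"claw": 0.05},{"tx": 0,"ty": 0,"tz": 0.03,"rx": 0,"ry": 0,"rz": 0,"claw": 0.05},{"tx": 0,"ty": 0,"tz": 0,"rx": 0,"ry": 0,"rz": 0,"claw": 0.05},{"tx": 0,"ty": 0,"tz": 0,"rx": 0,"ry": 0,"rz": 0,"claw": 0.05}]'

```text
time_s: 4.75
ee_pos: [435.2, 198.5, 169.3]
ee_rot: [0.831, 1.57, -2.422]
wrist_force: [0.8, 0.7, -4.2]
gripper_width: 0.685
```

```bash
python3 rd.py
```

```text
t 5.0 w 0.685 pos [436.9 198.7 169.4] Ztool [-0.994  0.113  0.   ]
My [0.138 0.122 0.1   0.023 0.058 0.011]
mean [ 1.000e-03  7.500e-02 -2.100e-02  4.450e-01  4.040e-01 -4.593e+00]
```

>>> play_rows --motion '[{"tx": 0,"ty": 0,"tz": 0,"rx": 0,"ry": 6,"rz": 0,"claw": 0.05},{"tx": 0,"ty": 0,"tz": 0,"rx": 0,"ry": 6,"rz": 0,"claw": 0.05},{"tx": 0,"ty": 0,"tz": 0,"rx": 0,"ry": 0,"rz": 0,"claw": 0.05},{"tx": 0,"ty": 0,"tz": 0,"rx": 0,"ry": 0,"rz": 0,"claw": 0.05},{"tx": 0,"ty": 0,"tz": 0,"rx": 0,"ry": -4,"rz": 0,"claw": 0.05},{"tx": 0,"ty": 0,"tz": 0,"rx": 0,"ry": -4,"rz": 0,"claw": 0.05},{"tx": 0,"ty": 0,"tz": 0,"rx": 0,"ry": -3,"rz": 0,"claw": 0.05},{"tx": 0,"ty": 0,"tz": 0,"rx": 0,"ry": -1,"rz": 0,"claw": 0.05}]'

```text
time_s: 5.72
ee_pos: [438.9, 200.3, 170.4]
ee_rot: [-0.434, 1.565, 2.594]
wrist_force: [0.7, 0.0, -4.4]
gripper_width: 0.681
```

```bash
python3 rd.py
```

```text
t 5.9667 w 0.68 pos [436.4 197.9 169.3] Ztool [-0.994  0.114  0.003]
My [ 0.357  0.497  0.096 -0.024 -0.049 -0.019]
mean [ 0.     0.143  0.024  0.72  -0.092 -4.603]
```

>>> play_rows --motion '[{"tx": 0,"ty": 0,"tz": 0,"rx": 0,"ry": -6,"rz": 0,"claw": 0.05},{"tx": 0,"ty": 0,"tz": 0,"rx": 0,"ry": -6,"rz": 0,"claw": 0.05},{"tx": 0,"ty": 0,"tz": 0,"rx": 0,"ry": 0,"rz": 0,"claw": 0.05},{"tx": 0,"ty": 0,"tz": 0,"rx": 0,"ry": 0,"rz": 0,"claw": 0.05},{"tx": 0,"ty": 0,"tz": 0,"rx": 0,"ry": 4,"rz": 0,"claw": 0.05},{"tx": 0,"ty": 0,"tz": 0,"rx": 0,"ry": 4,"rz": 0,"claw": 0.05},{"tx": 0,"ty": 0,"tz": 0,"rx": 0,"ry": 3,"rz": 0,"claw": 0.05},{"tx": 0,"ty": 0,"tz": 0,"rx": 0,"ry": 1,"rz": 0,"claw": 0.05}]'

```text
time_s: 6.68
ee_pos: [434.8, 197.9, 170.0]
ee_rot: [-2.746, 1.57, 0.284]
wrist_force: [-1.2, -0.6, -5.1]
gripper_width: 0.682
```

```bash
python3 rd.py
```

```text
t 6.9333 w 0.677 pos [436.6 198.8 169.9] Ztool [-0.994  0.112  0.004]
My [-0.228 -0.508  0.003  0.045 -0.005  0.074]
mean [-3.00e-03 -1.03e-01  6.30e-02 -6.15e-01 -4.12e-01 -4.52e+00]
```

```bash
sed -i 's/range(6)/range(14)/; s/print("mean",a.mean(0)/print("mean last10",a[-10:].mean(0)/' rd.py; python3 rd.py
```

```text
t 7.6333 w 0.681 pos [436.5 198.4 169.6] Ztool [-0.994  0.113  0.004]
My [ 0.085 -0.008  0.003  0.001  0.038  0.02   0.023  0.028  0.054  0.043
  0.068  0.003  0.028  0.038]
mean last10 [-0.035  0.034  0.019 -0.061  0.281 -4.486]
```

>>> play_rows --motion '[{"tx": 0,"ty": 0,"tz": 0,"rx": 0,"ry": 6,"rz": 0,"claw": 0.05},{"tx": 0,"ty": 0,"tz": 0,"rx": 0,"ry": 6,"rz": 0,"claw": 0.05},{"tx": 0,"ty": 0,"tz": 0,"rx": 0,"ry": 0,"rz": 0,"claw": 0.05},{"tx": 0,"ty": 0,"tz": 0,"rx": 0,"ry": 0,"rz": 0,"claw": 0.05},{"tx": 0,"ty": 0,"tz": 0,"rx": 0,"ry": -4,"rz": 0,"claw": 0.05},{"tx": 0,"ty": 0,"tz": 0,"rx": 0,"ry": -4,"rz": 0,"claw": 0.05},{"tx": 0,"ty": 0,"tz": 0,"rx": 0,"ry": -3,"rz": 0,"claw": 0.05},{"tx": 0,"ty": 0,"tz": 0,"rx": 0,"ry": -1,"rz": 0,"claw": 0.05}]'

```text
time_s: 8.35
ee_pos: [438.8, 200.3, 170.6]
ee_rot: [-0.297, 1.563, 2.731]
wrist_force: [0.9, 0.8, -3.9]
gripper_width: 0.679
```

```bash
python3 rd.py; python3 -c "
from h import *
go(436,199,55,173.5)"
```

```text
t 9.0 w 0.684 pos [436.5 198.3 169.7] Ztool [-0.994  0.113  0.006]
My [ 0.386  0.528  0.046 -0.052 -0.057  0.041  0.014  0.023  0.069  0.07
  0.039  0.011  0.025  0.056]
mean last10 [-1.000e-03  2.900e-02  2.500e-02 -1.500e-01  6.300e-02 -4.614e+00]
t 9.05 pos [436.5 198.3 169.7] rotvec [ 0.01  0.34 -0.05] shift new axes [114.7  -0.6   0.6] shift cur axes [ 1.147e+02 -7.000e-01 -1.000e-01] j [ 0.83  0.11 -0.51 -0.01 -0.95  0.63]
toolZ [-0.994  0.113  0.006] F [-0.59  0.33 -5.04] M [-0.088  0.019  0.073] Mtool [-0.073 -0.009  0.09 ] w 0.6835715123081987
```

Blue's level torque is 0.034 after one tilt and 0.029 after the other. A loose ball would shift it by about 0.155, so blue doesn't rattle. Setting it down.

>>> play_rows --motion '[{"tx": 0.02,"ty": 0,"tz": 0,"rx": 0,"ry": 0.3,"rz": 0,"claw": 0.05},{"tx": 0.03,"ty": 0,"tz": 0,"rx": 0,"ry": 0,"rz": 0,"claw": 0.05},{"tx": 0.03,"ty": 0,"tz": 0,"rx": 0,"ry": 0,"rz": 0,"claw": 0.05},{"tx": 0.02,"ty": 0,"tz": 0,"rx": 0,"ry": 0,"rz": 0,"claw": 0.05},{"tx": 0.01,"ty": 0,"tz": 0,"rx": 0,"ry": 0,"rz": 0,"claw": 0.05},{"tx": 0.005,"ty": 0,"tz": 0,"rx": 0,"ry": 0,"rz": 0,"claw": 0.05},{"tx": 0,"ty": 0,"tz": 0,"rx": 0,"ry": 0,"rz": 0,"claw": 0.05},{"tx": 0,"ty": 0,"tz": 0,"rx": 0,"ry": 0,"rz": 0,"claw": 0.05}]'

```text
time_s: 9.72
ee_pos: [436.8, 198.5, 55.0]
ee_rot: [0.983, 1.57, -2.272]
wrist_force: [0.4, -0.1, -4.1]
gripper_width: 0.679
```

```bash
python3 -c "
from h import *
go(436,199,50.4,173.5)"
```

```text
t 9.7167 pos [436.8 198.5  55. ] rotvec [ 0.01  0.03 -0.05] shift new axes [ 4.6 -0.4  0.9] shift cur axes [ 4.6 -0.4  0.9] j [ 0.84  0.27 -0.65  0.   -0.65  0.62]
toolZ [-0.994  0.113  0.001] F [ 0.35 -0.06 -4.14] M [ 0.041 -0.077 -0.018] Mtool [ 0.018  0.072 -0.05 ] w 0.6790828190576758
```

>>> play_rows --motion '[{"tx": 0.003,"ty": 0,"tz": 0,"rx": 0,"ry": 0,"rz": 0,"claw": 0.05},{"tx": 0.0015,"ty": 0,"tz": 0,"rx": 0,"ry": 0,"rz": 0,"claw": 0.05},{"tx": 0,"ty": 0,"tz": 0,"rx": 0,"ry": 0,"rz": 0,"claw": 0.05},{"tx": 0,"ty": 0,"tz": 0,"rx": 0,"ry": 0,"rz": 0,"claw": 0.0876},{"tx": 0,"ty": 0,"tz": 0,"rx": 0,"ry": 0,"rz": 0,"claw": 0.0876},{"tx": 0,"ty": 0,"tz": 0,"rx": 0,"ry": 0,"rz": 0,"claw": 0.0876},{"tx": 0,"ty": 0,"tz": 0,"rx": 0,"ry": 0,"rz": 0,"claw": 0.0876},{"tx": -0.01,"ty": 0,"tz": 0,"rx": 0,"ry": 0,"rz": 0,"claw": 0.0876}]'

```text
time_s: 10.38
ee_pos: [435.7, 197.5, 59.1]
ee_rot: [0.826, 1.567, -2.43]
wrist_force: [-0.2, 0.4, 0.0]
gripper_width: 0.978
```

>>> play_rows --motion '[{"tx": -0.02,"ty": 0,"tz": 0,"rx": 0,"ry": 0,"rz": 0,"claw": 0.0876},{"tx": -0.03,"ty": 0,"tz": 0,"rx": 0,"ry": 0,"rz": 0,"claw": 0.0876},{"tx": -0.03,"ty": 0,"tz": 0,"rx": 0,"ry": 0,"rz": 0,"claw": 0.0876},{"tx": -0.02,"ty": 0,"tz": 0,"rx": 0,"ry": 0,"rz": 0,"claw": 0.0876},{"tx": 0,"ty": 0,"tz": 0,"rx": 0,"ry": 0,"rz": 0,"claw": 0.0876}]'

```text
time_s: 10.8
ee_pos: [438.6, 199.9, 164.8]
ee_rot: [-2.344, 1.564, 0.685]
wrist_force: [-0.1, 0.8, -0.0]
gripper_width: 0.997
```

```bash
python3 -c "
from h import *
go(526.4,-21.8,120,168.3)
im=arm.get_image('scene');cv2.imwrite('pics/s2.png',im[:,:,::-1])"
```

```text
t 10.8 pos [438.6 199.9 164.8] rotvec [ 5.25 -0.25  0.28] shift new axes [  44.8  199.3 -130.9] shift cur axes [  44.3  210.6 -112. ] j [ 0.84  0.11 -0.53  0.   -0.93  0.62]
toolZ [-0.994  0.112 -0.005] F [-0.14  0.78 -0.03] M [ 0.107 -0.079 -0.007] Mtool [ 0.007  0.066 -0.115] w 0.9970965148765161
```

View pics/s2.png

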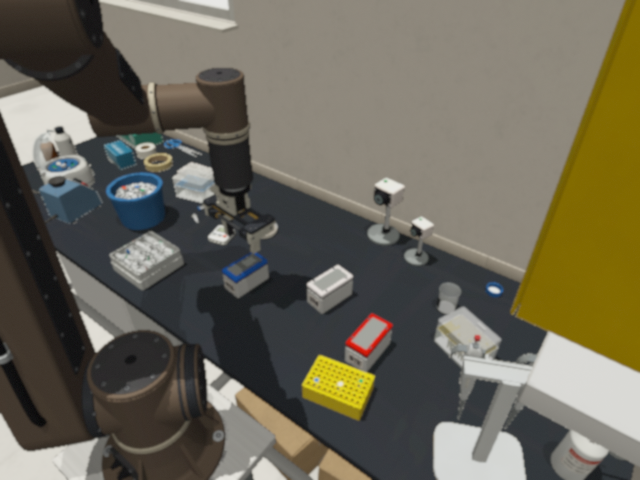

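Blue is standing released at (246,273). Moving to white.

>>> play_rows --motion '[{"tx": 0,"ty": 0,"tz": 0,"rx": 5.2,"ry": 0,"rz": 0,"claw": 0.0876},{"tx": 0,"ty": 0.03,"tz": -0.02,"rx": 0,"ry": 0,"rz": 0,"claw": 0.0876},{"tx": 0,"ty": 0.034,"tz": -0.022,"rx": 0,"ry": 0,"rz": 0,"claw": 0.0876},{"tx": 0,"ty": 0.034,"tz": -0.022,"rx": 0,"ry": 0,"rz": 0,"claw": 0.0876},{"tx": 0,"ty": 0.034,"tz": -0.022,"rx": 0,"ry": 0,"rz": 0,"claw": 0.0876},{"tx": 0,"ty": 0.034,"tz": -0.022,"rx": 0,"ry": 0,"rz": 0,"claw": 0.0876},{"tx": 0.01,"ty": 0.022,"tz": -0.016,"rx": 0,"ry": 0,"rz": 0,"claw": 0.0876},{"tx": 0.01,"ty": 0.01,"tz": -0.007,"rx": 0,"ry": 0,"rz": 0,"claw": 0.0876}]'

```text
time_s: 11.52
ee_pos: [525.3, -25.2, 139.3]
ee_rot: [0.987, 1.569, -2.362]
wrist_force: [0.0, 0.0, -0.0]
gripper_width: 1.0
```

>>> play_rows --motion '[{"tx": 0.01,"ty": 0,"tz": 0,"rx": 0,"ry": 0,"rz": 0,"claw": 0.0876},{"tx": 0,"ty": 0,"tz": 0,"rx": 0,"ry": 0,"rz": 0,"claw": 0.0876},{"tx": 0,"ty": 0,"tz": 0,"rx": 0,"ry": 0,"rz": 0,"claw": 0.0876},{"tx": 0,"ty": 0,"tz": 0,"rx": 0,"ry": 0,"rz": 0,"claw": 0.0876}]'

```text
time_s: 11.85
ee_pos: [524.4, -21.5, 130.3]
ee_rot: [0.882, 1.569, -2.463]
wrist_force: [-0.2, 0.4, 1.2]
gripper_width: 0.998
```

```bash
python3 -c "
from h import *
go(526.4,-21.8,50,168.3)"
```

```text
t 11.85 pos [524.4 -21.5 130.3] rotvec [ 0.06  0.06 -0.08] shift new axes [80.3 -0.1 -2. ] shift cur axes [80.3 -0.3 -2.1] j [ 0.33  0.23 -0.48  0.   -0.87  1.03]
toolZ [-0.979  0.202  0.001] F [-0.17  0.38  1.25] M [-0.031 -0.018  0.034] Mtool [-0.034  0.024  0.026] w 0.9978796929223788
```

>>> play_rows --motion '[{"tx": 0.015,"ty": 0,"tz": -0.002,"rx": 0,"ry": 0,"rz": 0,"claw": 0.0876},{"tx": 0.025,"ty": 0,"tz": 0,"rx": 0,"ry": 0,"rz": 0,"claw": 0.0876},{"tx": 0.025,"ty": 0,"tz": 0,"rx": 0,"ry": 0,"rz": 0,"claw": 0.0876},{"tx": 0.01,"ty": 0,"tz": 0,"rx": 0,"ry": 0,"rz": 0,"claw": 0.0876},{"tx": 0.005,"ty": 0,"tz": 0,"rx": 0,"ry": 0,"rz": 0,"claw": 0.0876},{"tx": 0,"ty": 0,"tz": 0,"rx": 0,"ry": 0,"rz": 0,"claw": 0.0876},{"tx": 0,"ty": 0,"tz": 0,"rx": 0,"ry": 0,"rz": 0,"claw": 0.05},{"tx": 0,"ty": 0,"tz": 0,"rx": 0,"ry": 0,"rz": 0,"claw": 0.05}]'

```text
time_s: 12.52
ee_pos: [527.4, -22.3, 51.5]
ee_rot: [2.927, 1.57, -0.418]
wrist_force: [0.3, 0.3, -0.8]
gripper_width: 0.903
```

>>> play_rows --motion '[{"tx": 0,"ty": 0,"tz": 0,"rx": 0,"ry": 0,"rz": 0,"claw": 0.05},{"tx": 0,"ty": 0,"tz": 0,"rx": 0,"ry": 0,"rz": 0,"claw": 0.05},{"tx": 0,"ty": 0,"tz": 0,"rx": 0,"ry": 0,"rz": 0,"claw": 0.05},{"tx": 0,"ty": 0,"tz": 0,"rx": 0,"ry": 0,"rz": 0,"claw": 0.05}]'

```text
time_s: 12.85
ee_pos: [527.1, -22.5, 51.0]
ee_rot: [2.786, 1.57, -0.56]
wrist_force: [-0.7, 1.1, 5.3]
gripper_width: 0.684
```

```bash
python3 -c "
from h import *
go(526.4,-21.8,50,168.3)"
```

```text
t 12.85 pos [527.1 -22.5  51. ] rotvec [-0.   -0.04 -0.01] shift new axes [ 1.  -0.5  0.9] shift cur axes [ 1.  -0.5  0.9] j [ 0.33  0.34 -0.55  0.   -0.68  1.04]
toolZ [-0.979  0.203 -0.001] F [-0.72  1.07  5.31] M [ 0.972  0.251 -0.028] Mtool [ 0.028 -0.443 -0.901] w 0.6836231262856273
```

Lift, shake, and tilt test for white.

>>> play_rows --motion '[{"tx": -0.01,"ty": 0,"tz": 0,"rx": 0,"ry": 0,"rz": 0,"claw": 0.05},{"tx": -0.02,"ty": 0,"tz": 0,"rx": 0,"ry": 0,"rz": 0,"claw": 0.05},{"tx": -0.03,"ty": 0,"tz": 0,"rx": 0,"ry": 0,"rz": 0,"claw": 0.05},{"tx": -0.03,"ty": 0,"tz": 0,"rx": 0,"ry": 0,"rz": 0,"claw": 0.05},{"tx": -0.02,"ty": 0,"tz": 0,"rx": 0,"ry": 0,"rz": 0,"claw": 0.05},{"tx": -0.01,"ty": 0,"tz": 0,"rx": 0,"ry": 0,"rz": 0,"claw": 0.05},{"tx": 0,"ty": 0,"tz": 0,"rx": 0,"ry": 0,"rz": 0,"claw": 0.05},{"tx": 0,"ty": 0,"tz": 0,"rx": 0,"ry": 0,"rz": 0,"claw": 0.05}]'

```text
time_s: 13.52
ee_pos: [525.7, -22.7, 169.5]
ee_rot: [0.416, 1.569, -2.931]
wrist_force: [-0.7, -0.6, -5.9]
gripper_width: 0.679
```

>>> play_rows --motion '[{"tx": 0,"ty": 0,"tz": -0.03,"rx": 0,"ry": 0,"rz": 0,"claw": 0.05},{"tx": 0,"ty": 0,"tz": -0.035,"rx": 0,"ry": 0,"rz": 0,"claw": 0.05},{"tx": 0,"ty": 0,"tz": -0.03,"rx": 0,"ry": 0,"rz": 0,"claw": 0.05},{"tx": 0,"ty": 0,"tz": 0.03,"rx": 0,"ry": 0,"rz": 0,"claw": 0.05},{"tx": 0,"ty": 0,"tz": 0.035,"rx": 0,"ry": 0,"rz": 0,"claw": 0.05},{"tx": 0,"ty": 0,"tz": 0.03,"rx": 0,"ry": 0,"rz": 0,"claw": 0.05},{"tx": 0,"ty": 0,"tz": 0,"rx": 0,"ry": 0,"rz": 0,"claw": 0.05},{"tx": 0,"ty": 0,"tz": 0,"rx": 0,"ry": 0,"rz": 0,"claw": 0.05}]'

```text
time_s: 14.18
ee_pos: [523.9, -22.8, 168.1]
ee_rot: [0.503, 1.565, -2.843]
wrist_force: [0.6, -0.2, -5.7]
gripper_width: 0.685
```

>>> play_rows --motion '[{"tx": 0,"ty": 0,"tz": 0,"rx": 0,"ry": 6,"rz": 0,"claw": 0.05},{"tx": 0,"ty": 0,"tz": 0,"rx": 0,"ry": 6,"rz": 0,"claw": 0.05},{"tx": 0,"ty": 0,"tz": 0,"rx": 0,"ry": 0,"rz": 0,"claw": 0.05},{"tx": 0,"ty": 0,"tz": 0,"rx": 0,"ry": 0,"rz": 0,"claw": 0.05},{"tx": 0,"ty": 0,"tz": 0,"rx": 0,"ry": -4,"rz": 0,"claw": 0.05},{"tx": 0,"ty": 0,"tz": 0,"rx": 0,"ry": -4,"rz": 0,"claw": 0.05},{"tx": 0,"ty": 0,"tz": 0,"rx": 0,"ry": -3,"rz": 0,"claw": 0.05},{"tx": 0,"ty": 0,"tz": 0,"rx": 0,"ry": -1,"rz": 0,"claw": 0.05}]'

```text
time_s: 14.85
ee_pos: [529.2, -22.2, 169.8]
ee_rot: [0.136, 1.568, 3.073]
wrist_force: [1.1, -0.4, -4.8]
gripper_width: 0.681
```

```bash
python3 rd.py
```

```text
t 15.5 w 0.683 pos [526.5 -22.6 170.4] Ztool [-0.979  0.203  0.   ]
My [0.435 0.577 0.076 0.026 0.04  0.04  0.003 0.031 0.104 0.041 0.06  0.026
 0.068 0.072]
mean last10 [ 5.000e-03  4.900e-02  4.000e-02  1.000e-03  7.300e-02 -5.184e+00]
```

>>> play_rows --motion '[{"tx": 0,"ty": 0,"tz": 0,"rx": 0,"ry": -6,"rz": 0,"claw": 0.05},{"tx": 0,"ty": 0,"tz": 0,"rx": 0,"ry": -6,"rz": 0,"claw": 0.05},{"tx": 0,"ty": 0,"tz": 0,"rx": 0,"ry": 0,"rz": 0,"claw": 0.05},{"tx": 0,"ty": 0,"tz": 0,"rx": 0,"ry": 0,"rz": 0,"claw": 0.05},{"tx": 0,"ty": 0,"tz": 0,"rx": 0,"ry": 4,"rz": 0,"claw": 0.05},{"tx": 0,"ty": 0,"tz": 0,"rx": 0,"ry": 4,"rz": 0,"claw": 0.05},{"tx": 0,"ty": 0,"tz": 0,"rx": 0,"ry": 3,"rz": 0,"claw": 0.05},{"tx": 0,"ty": 0,"tz": 0,"rx": 0,"ry": 1,"rz": 0,"claw": 0.05}]'

```text
time_s: 16.22
ee_pos: [525.0, -22.7, 170.8]
ee_rot: [3.067, 1.567, -0.278]
wrist_force: [-2.0, 0.8, -5.5]
gripper_width: 0.683
```

```bash
python3 rd.py;python3 -c "
from h import *
go(526.4,-21.8,50,168.3)"
```

```text
t 16.8667 w 0.684 pos [526.7 -22.8 170. ] Ztool [-0.979  0.203  0.001]
My [-0.385 -0.533 -0.089 -0.007 -0.05  -0.021 -0.028  0.005 -0.109 -0.061
 -0.033 -0.066 -0.096 -0.081]
mean last10 [ 0.012 -0.054  0.035  0.263  0.049 -4.811]
t 16.9167 pos [526.6 -22.7 170. ] rotvec [-0.02  0.08 -0.07] shift new axes [120.   -0.9   0.4] shift cur axes [120.   -1.    0.2] j [ 0.33  0.18 -0.42  0.   -0.97  1.04]
toolZ [-0.979  0.203  0.001] F [-0.48 -0.27 -5.8 ] M [ 0.     0.025 -0.006] Mtool [ 0.006 -0.024  0.005] w 0.6840198381266644
```

White's level torque is +0.049 after one tilt and −0.054 after the other, against about 0.005 difference for blue. White looks like the rattler. Red still has to be shaken, so white goes down first.

>>> play_rows --motion '[{"tx": 0.02,"ty": 0,"tz": 0,"rx": 0,"ry": 0,"rz": 0,"claw": 0.05},{"tx": 0.03,"ty": 0,"tz": 0,"rx": 0,"ry": 0,"rz": 0,"claw": 0.05},{"tx": 0.03,"ty": 0,"tz": 0,"rx": 0,"ry": 0,"rz": 0,"claw": 0.05},{"tx": 0.02,"ty": 0,"tz": 0,"rx": 0,"ry": 0,"rz": 0,"claw": 0.05},{"tx": 0.01,"ty": 0,"tz": 0,"rx": 0,"ry": 0,"rz": 0,"claw": 0.05},{"tx": 0.005,"ty": 0,"tz": 0,"rx": 0,"ry": 0,"rz": 0,"claw": 0.05},{"tx": 0,"ty": 0,"tz": 0,"rx": 0,"ry": 0,"rz": 0,"claw": 0.05},{"tx": 0,"ty": 0,"tz": 0,"rx": 0,"ry": 0,"rz": 0,"claw": 0.05}]'

```text
time_s: 17.58
ee_pos: [527.4, -22.6, 56.1]
ee_rot: [1.992, 1.57, -1.354]
wrist_force: [0.3, -0.4, -4.7]
gripper_width: 0.681
```

```bash
python3 -c "
from h import *
go(526.4,-21.8,51,168.3)"
```

```text
t 17.5833 pos [527.4 -22.6  56.1] rotvec [ 0.01 -0.02 -0.04] shift new axes [ 5.1 -0.6  1.1] shift cur axes [ 5.1 -0.6  1.1] j [ 0.33  0.33 -0.55  0.   -0.7   1.04]
toolZ [-0.979  0.203 -0.   ] F [ 0.26 -0.4  -4.7 ] M [ 0.009  0.008 -0.013] Mtool [ 0.013 -0.009 -0.007] w 0.6814190856989535
```

>>> play_rows --motion '[{"tx": 0.003,"ty": 0,"tz": 0,"rx": 0,"ry": 0,"rz": 0,"claw": 0.05},{"tx": 0.002,"ty": 0,"tz": 0,"rx": 0,"ry": 0,"rz": 0,"claw": 0.05},{"tx": 0,"ty": 0,"tz": 0,"rx": 0,"ry": 0,"rz": 0,"claw": 0.05},{"tx": 0,"ty": 0,"tz": 0,"rx": 0,"ry": 0,"rz": 0,"claw": 0.0876},{"tx": 0,"ty": 0,"tz": 0,"rx": 0,"ry": 0,"rz": 0,"claw": 0.0876},{"tx": 0,"ty": 0,"tz": 0,"rx": 0,"ry": 0,"rz": 0,"claw": 0.0876},{"tx": 0,"ty": 0,"tz": 0,"rx": 0,"ry": 0,"rz": 0,"claw": 0.0876},{"tx": -0.01,"ty": 0,"tz": 0,"rx": 0,"ry": 0,"rz": 0,"claw": 0.0876}]'

```text
time_s: 18.25
ee_pos: [525.4, -23.0, 59.2]
ee_rot: [0.596, 1.567, -2.751]
wrist_force: [0.8, 0.2, -0.4]
gripper_width: 0.974
```

>>> play_rows --motion '[{"tx": -0.02,"ty": 0,"tz": 0,"rx": 0,"ry": 0,"rz": 0,"claw": 0.0876},{"tx": -0.03,"ty": 0,"tz": 0,"rx": 0,"ry": 0,"rz": 0,"claw": 0.0876},{"tx": -0.03,"ty": 0,"tz": 0,"rx": 0,"ry": 0,"rz": 0,"claw": 0.0876},{"tx": -0.02,"ty": 0,"tz": 0,"rx": 0,"ry": 0,"rz": 0,"claw": 0.0876},{"tx": 0,"ty": 0,"tz": 0,"rx": 0,"ry": 0,"rz": 0,"claw": 0.0876},{"tx": 0,"ty": 0,"tz": 0,"rx": 0,"ry": 0,"rz": 0,"claw": 0.0876}]'

```text
time_s: 18.75
ee_pos: [527.4, -22.4, 162.3]
ee_rot: [-2.829, 1.568, 0.109]
wrist_force: [0.4, -0.4, -1.2]
gripper_width: 0.997
```

```bash
python3 -c "
from h import *
go(436.7,-198.9,130,179.5)"
```

```text
t 18.75 pos [527.4 -22.4 162.3] rotvec [-11.21  -0.15   0.03] shift new axes [ 32.3 177.3  89.1] shift cur axes [ 32.  191.2  53. ] j [ 0.33  0.19 -0.43  0.   -0.94  1.04]
toolZ [-0.979  0.203 -0.002] F [ 0.37 -0.37 -1.23] M [-0.056  0.049 -0.028] Mtool [ 0.028 -0.037  0.065] w 0.9966005158939392
```

>>> play_rows --motion '[{"tx": 0,"ty": 0,"tz": 0,"rx": -5.6,"ry": 0,"rz": 0,"claw": 0.0876},{"tx": 0,"ty": 0,"tz": 0,"rx": -5.6,"ry": 0,"rz": 0,"claw": 0.0876},{"tx": 0,"ty": 0.03,"tz": 0.015,"rx": 0,"ry": 0,"rz": 0,"claw": 0.0876},{"tx": 0,"ty": 0.034,"tz": 0.017,"rx": 0,"ry": 0,"rz": 0,"claw": 0.0876},{"tx": 0,"ty": 0.034,"tz": 0.017,"rx": 0,"ry": 0,"rz": 0,"claw": 0.0876},{"tx": 0,"ty": 0.034,"tz": 0.017,"rx": 0,"ry": 0,"rz": 0,"claw": 0.0876},{"tx": 0.01,"ty": 0.03,"tz": 0.015,"rx": 0,"ry": 0,"rz": 0,"claw": 0.0876},{"tx": 0.015,"ty": 0.015,"tz": 0.008,"rx": 0,"ry": 0,"rz": 0,"claw": 0.0876}]'

```text
time_s: 19.42
ee_pos: [434.3, -201.1, 135.7]
ee_rot: [1.26, 1.57, -1.891]
wrist_force: [0.6, -0.1, -0.3]
gripper_width: 1.001
```

>>> play_rows --motion '[{"tx": 0.01,"ty": 0,"tz": 0,"rx": 0,"ry": 0,"rz": 0,"claw": 0.0876},{"tx": 0,"ty": 0,"tz": 0,"rx": 0,"ry": 0,"rz": 0,"claw": 0.0876},{"tx": 0,"ty": 0,"tz": 0,"rx": 0,"ry": 0,"rz": 0,"claw": 0.0876},{"tx": 0,"ty": 0,"tz": 0,"rx": 0,"ry": 0,"rz": 0,"claw": 0.0876}]'

```text
time_s: 19.75
ee_pos: [436.3, -198.7, 125.7]
ee_rot: [0.708, 1.569, -2.442]
wrist_force: [0.9, -0.1, 0.0]
gripper_width: 0.999
```

```bash
python3 -c "
from h import *
go(436.7,-198.9,50,179.5)"
```

```text
t 19.75 pos [ 436.3 -198.7  125.7] rotvec [ 0.03  0.07 -0.06] shift new axes [75.7  0.2 -0.4] shift cur axes [75.7  0.1 -0.5] j [-0.01  0.16 -0.58  0.   -0.84  1.58]
toolZ [-1.     0.008  0.001] F [ 0.87 -0.1   0.03] M [-0.024 -0.016  0.005] Mtool [-0.005  0.017  0.024] w 0.9994560637532841
```

>>> play_rows --motion '[{"tx": 0.015,"ty": 0,"tz": 0,"rx": 0,"ry": 0,"rz": 0,"claw": 0.0876},{"tx": 0.025,"ty": 0,"tz": 0,"rx": 0,"ry": 0,"rz": 0,"claw": 0.0876},{"tx": 0.02,"ty": 0,"tz": 0,"rx": 0,"ry": 0,"rz": 0,"claw": 0.0876},{"tx": 0.01,"ty": 0,"tz": 0,"rx": 0,"ry": 0,"rz": 0,"claw": 0.0876},{"tx": 0.005,"ty": 0,"tz": 0,"rx": 0,"ry": 0,"rz": 0,"claw": 0.0876},{"tx": 0,"ty": 0,"tz": 0,"rx": 0,"ry": 0,"rz": 0,"claw": 0.0876},{"tx": 0,"ty": 0,"tz": 0,"rx": 0,"ry": 0,"rz": 0,"claw": 0.05},{"tx": 0,"ty": 0,"tz": 0,"rx": 0,"ry": 0,"rz": 0,"claw": 0.05}]'

```text
time_s: 20.42
ee_pos: [436.8, -198.8, 51.4]
ee_rot: [2.02, 1.57, -1.13]
wrist_force: [-0.0, 1.0, 0.2]
gripper_width: 0.904
```

>>> play_rows --motion '[{"tx": 0,"ty": 0,"tz": 0,"rx": 0,"ry": 0,"rz": 0,"claw": 0.05},{"tx": 0,"ty": 0,"tz": 0,"rx": 0,"ry": 0,"rz": 0,"claw": 0.05},{"tx": 0,"ty": 0,"tz": 0,"rx": 0,"ry": 0,"rz": 0,"claw": 0.05},{"tx": 0,"ty": 0,"tz": 0,"rx": 0,"ry": 0,"rz": 0,"claw": 0.05}]'

```text
time_s: 20.75
ee_pos: [436.2, -198.9, 51.0]
ee_rot: [1.501, 1.57, -1.65]
wrist_force: [-0.5, 2.3, 5.0]
gripper_width: 0.681
```

```bash
python3 -c "
from h import *
go(436.7,-198.9,50,179.5)"
```

```text
t 20.75 pos [ 436.2 -198.9   51. ] rotvec [-0.01  0.   -0.05] shift new axes [ 1.  -0.  -0.5] shift cur axes [ 1.  -0.  -0.5] j [-0.02  0.27 -0.66  0.   -0.64  1.58]
toolZ [-1.     0.009  0.   ] F [-0.51  2.32  4.98] M [0.905 0.252 0.035] Mtool [-0.035 -0.26  -0.903] w 0.6808379251979102
```

Lift, shake and tilt test for red.

>>> play_rows --motion '[{"tx": -0.01,"ty": 0,"tz": 0,"rx": 0,"ry": 0,"rz": 0,"claw": 0.05},{"tx": -0.02,"ty": 0,"tz": 0,"rx": 0,"ry": 0,"rz": 0,"claw": 0.05},{"tx": -0.03,"ty": 0,"tz": 0,"rx": 0,"ry": 0,"rz": 0,"claw": 0.05},{"tx": -0.03,"ty": 0,"tz": 0,"rx": 0,"ry": 0,"rz": 0,"claw": 0.05},{"tx": -0.02,"ty": 0,"tz": 0,"rx": 0,"ry": 0,"rz": 0,"claw": 0.05},{"tx": -0.01,"ty": 0,"tz": 0,"rx": 0,"ry": 0,"rz": 0,"claw": 0.05},{"tx": 0,"ty": 0,"tz": 0,"rx": 0,"ry": 0,"rz": 0,"claw": 0.05},{"tx": 0,"ty": 0,"tz": 0,"rx": 0,"ry": 0,"rz": 0,"claw": 0.05}]'

```text
time_s: 21.42
ee_pos: [435.3, -198.6, 169.5]
ee_rot: [0.1, 1.569, -3.051]
wrist_force: [-0.3, -0.1, -5.9]
gripper_width: 0.684
```

>>> play_rows --motion '[{"tx": 0,"ty": 0,"tz": -0.03,"rx": 0,"ry": 0,"rz": 0,"claw": 0.05},{"tx": 0,"ty": 0,"tz": -0.035,"rx": 0,"ry": 0,"rz": 0,"claw": 0.05},{"tx": 0,"ty": 0,"tz": -0.03,"rx": 0,"ry": 0,"rz": 0,"claw": 0.05},{"tx": 0,"ty": 0,"tz": 0.03,"rx": 0,"ry": 0,"rz": 0,"claw": 0.05},{"tx": 0,"ty": 0,"tz": 0.035,"rx": 0,"ry": 0,"rz": 0,"claw": 0.05},{"tx": 0,"ty": 0,"tz": 0.03,"rx": 0,"ry": 0,"rz": 0,"claw": 0.05},{"tx": 0,"ty": 0,"tz": 0,"rx": 0,"ry": 0,"rz": 0,"claw": 0.05},{"tx": 0,"ty": 0,"tz": 0,"rx": 0,"ry": 0,"rz": 0,"claw": 0.05}]'

```text
time_s: 22.08
ee_pos: [433.3, -198.7, 168.2]
ee_rot: [0.041, 1.565, -3.11]
wrist_force: [0.6, -1.0, -3.6]
gripper_width: 0.682
```

>>> play_rows --motion '[{"tx": 0,"ty": 0,"tz": 0,"rx": 0,"ry": 6,"rz": 0,"claw": 0.05},{"tx": 0,"ty": 0,"tz": 0,"rx": 0,"ry": 6,"rz": 0,"claw": 0.05},{"tx": 0,"ty": 0,"tz": 0,"rx": 0,"ry": 0,"rz": 0,"claw": 0.05},{"tx": 0,"ty": 0,"tz": 0,"rx": 0,"ry": 0,"rz": 0,"claw": 0.05},{"tx": 0,"ty": 0,"tz": 0,"rx": 0,"ry": -4,"rz": 0,"claw": 0.05},{"tx": 0,"ty": 0,"tz": 0,"rx": 0,"ry": -4,"rz": 0,"claw": 0.05},{"tx": 0,"ty": 0,"tz": 0,"rx": 0,"ry": -3,"rz": 0,"claw": 0.05},{"tx": 0,"ty": 0,"tz": 0,"rx": 0,"ry": -1,"rz": 0,"claw": 0.05}]'

```text
time_s: 22.75
ee_pos: [438.0, -198.9, 169.7]
ee_rot: [0.249, 1.565, -2.9]
wrist_force: [0.4, 0.2, -5.1]
gripper_width: 0.683
```

```bash
python3 rd.py
```

```text
t 23.4 w 0.684 pos [ 435.9 -198.9  170.7] Ztool [-1.     0.009  0.   ]
My [ 0.293  0.479 -0.024 -0.087 -0.04   0.003  0.002 -0.015  0.012  0.033
  0.025  0.047  0.002  0.018]
mean last10 [ 2.000e-03  9.000e-03  3.300e-02 -2.010e-01 -1.570e-01 -4.533e+00]
```

>>> play_rows --motion '[{"tx": 0,"ty": 0,"tz": 0,"rx": 0,"ry": -6,"rz": 0,"claw": 0.05},{"tx": 0,"ty": 0,"tz": 0,"rx": 0,"ry": -6,"rz": 0,"claw": 0.05},{"tx": 0,"ty": 0,"tz": 0,"rx": 0,"ry": 0,"rz": 0,"claw": 0.05},{"tx": 0,"ty": 0,"tz": 0,"rx": 0,"ry": 0,"rz": 0,"claw": 0.05},{"tx": 0,"ty": 0,"tz": 0,"rx": 0,"ry": 4,"rz": 0,"claw": 0.05},{"tx": 0,"ty": 0,"tz": 0,"rx": 0,"ry": 4,"rz": 0,"claw": 0.05},{"tx": 0,"ty": 0,"tz": 0,"rx": 0,"ry": 3,"rz": 0,"claw": 0.05},{"tx": 0,"ty": 0,"tz": 0,"rx": 0,"ry": 1,"rz": 0,"claw": 0.05}]'

```text
time_s: 24.12
ee_pos: [434.4, -198.8, 171.0]
ee_rot: [3.009, 1.567, -0.142]
wrist_force: [-0.6, 1.4, -4.7]
gripper_width: 0.684
```

```bash
python3 rd.py;python3 -c "
from h import *
go(436.7,-198.9,51,179.5)"
```

```text
t 24.7667 w 0.684 pos [ 436.1 -198.8  170.2] Ztool [-1.     0.009  0.002]
My [-0.272 -0.423 -0.004  0.006  0.06   0.077  0.078  0.032  0.02   0.003
  0.014  0.015  0.022  0.018]
mean last10 [ 0.013  0.034  0.031  0.224 -0.125 -4.713]
t 24.8167 pos [ 436.1 -198.9  170.3] rotvec [-0.01  0.09 -0.05] shift new axes [119.3   0.   -0.6] shift cur axes [ 1.193e+02 -1.000e-01 -8.000e-01] j [-0.02  0.11 -0.52  0.   -0.95  1.58]
toolZ [-1.     0.009  0.002] F [ 0.23  0.51 -4.42] M [-0.004 -0.01  -0.02 ] Mtool [0.02  0.01  0.004] w 0.6794912194400088
```

Red: +0.009 and +0.034, so there is no shift. White is the only one whose weight moves (+0.049 / −0.054), and the sign matches the tilt direction. Returning red.

>>> play_rows --motion '[{"tx": 0.02,"ty": 0,"tz": 0,"rx": 0,"ry": 0,"rz": 0,"claw": 0.05},{"tx": 0.03,"ty": 0,"tz": 0,"rx": 0,"ry": 0,"rz": 0,"claw": 0.05},{"tx": 0.03,"ty": 0,"tz": 0,"rx": 0,"ry": 0,"rz": 0,"claw": 0.05},{"tx": 0.02,"ty": 0,"tz": 0,"rx": 0,"ry": 0,"rz": 0,"claw": 0.05},{"tx": 0.01,"ty": 0,"tz": 0,"rx": 0,"ry": 0,"rz": 0,"claw": 0.05},{"tx": 0.005,"ty": 0,"tz": 0,"rx": 0,"ry": 0,"rz": 0,"claw": 0.05},{"tx": 0,"ty": 0,"tz": 0,"rx": 0,"ry": 0,"rz": 0,"claw": 0.05},{"tx": 0,"ty": 0,"tz": 0,"rx": 0,"ry": 0,"rz": 0,"claw": 0.05}]'

```text
time_s: 25.48
ee_pos: [436.4, -199.0, 55.9]
ee_rot: [1.042, 1.569, -2.108]
wrist_force: [0.3, -0.2, -4.2]
gripper_width: 0.686
```

```bash
python3 -c "
from h import *
go(436.7,-198.9,51,179.5)"
```

```text
t 25.4833 pos [ 436.4 -199.    55.9] rotvec [ 0.01  0.04 -0.07] shift new axes [ 4.9 -0.2 -0.3] shift cur axes [ 4.9 -0.2 -0.3] j [-0.02  0.26 -0.65  0.   -0.66  1.58]
toolZ [-1.     0.008  0.001] F [ 0.3  -0.23 -4.17] M [-0.036 -0.032 -0.008] Mtool [0.008 0.032 0.036] w 0.6855050566942419
```

>>> play_rows --motion '[{"tx": 0.003,"ty": 0,"tz": 0,"rx": 0,"ry": 0,"rz": 0,"claw": 0.05},{"tx": 0.002,"ty": 0,"tz": 0,"rx": 0,"ry": 0,"rz": 0,"claw": 0.05},{"tx": 0,"ty": 0,"tz": 0,"rx": 0,"ry": 0,"rz": 0,"claw": 0.05},{"tx": 0,"ty": 0,"tz": 0,"rx": 0,"ry": 0,"rz": 0,"claw": 0.0876},{"tx": 0,"ty": 0,"tz": 0,"rx": 0,"ry": 0,"rz": 0,"claw": 0.0876},{"tx": 0,"ty": 0,"tz": 0,"rx": 0,"ry": 0,"rz": 0,"claw": 0.0876},{"tx": 0,"ty": 0,"tz": 0,"rx": 0,"ry": 0,"rz": 0,"claw": 0.0876},{"tx": -0.01,"ty": 0,"tz": 0,"rx": 0,"ry": 0,"rz": 0,"claw": 0.0876}]'

```text
time_s: 26.15
ee_pos: [434.9, -198.9, 59.4]
ee_rot: [0.182, 1.567, -2.969]
wrist_force: [-0.9, 0.8, 0.0]
gripper_width: 0.977
```

>>> play_rows --motion '[{"tx": -0.02,"ty": 0,"tz": 0,"rx": 0,"ry": 0,"rz": 0,"claw": 0.0876},{"tx": -0.03,"ty": 0,"tz": 0,"rx": 0,"ry": 0,"rz": 0,"claw": 0.0876},{"tx": -0.03,"ty": 0,"tz": 0,"rx": 0,"ry": 0,"rz": 0,"claw": 0.0876},{"tx": -0.02,"ty": 0,"tz": 0,"rx": 0,"ry": 0,"rz": 0,"claw": 0.0876},{"tx": 0,"ty": 0,"tz": 0,"rx": 0,"ry": 0,"rz": 0,"claw": 0.0876},{"tx": 0,"ty": 0,"tz": 0,"rx": 0,"ry": 0,"rz": 0,"claw": 0.0876}]'

```text
time_s: 26.65
ee_pos: [436.8, -198.9, 161.8]
ee_rot: [2.759, 1.568, -0.392]
wrist_force: [-0.3, -0.6, -0.1]
gripper_width: 0.999
```

```bash
python3 -c "
from h import *
go(527.4,-22.6,130,168.3)
im=arm.get_image('top');cv2.imwrite('pics/t3.png',im[:,:,::-1])
im=arm.get_image('scene');cv2.imwrite('pics/s3.png',im[:,:,::-1])"
```

```text
t 26.65 pos [ 436.8 -198.9  161.8] rotvec [11.19 -0.14 -0.04] shift new axes [  31.8 -191.   -53. ] shift cur axes [  31.9 -177.1  -89. ] j [-0.02  0.11 -0.53  0.   -0.92  1.58]
toolZ [-1.     0.009 -0.002] F [-0.27 -0.56 -0.11] M [-0.01   0.007  0.008] Mtool [-0.008 -0.007  0.01 ] w 0.9993688193418555
```

View pics/t3.png

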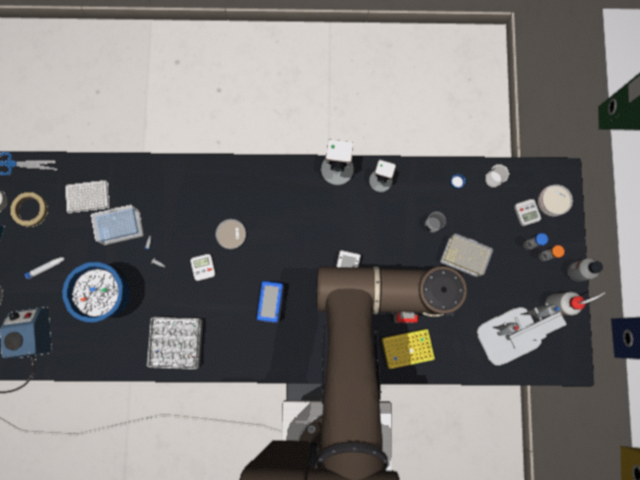

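The arm now hides the red case and half of the white one. Blue at (270,301), the beaker, petri and timer are unmoved. Going back to white.

>>> play_rows --motion '[{"tx": 0,"ty": 0,"tz": 0,"rx": 5.6,"ry": 0,"rz": 0,"claw": 0.0876},{"tx": 0,"ty": 0,"tz": 0,"rx": 5.6,"ry": 0,"rz": 0,"claw": 0.0876},{"tx": 0,"ty": -0.03,"tz": -0.01,"rx": 0,"ry": 0,"rz": 0,"claw": 0.0876},{"tx": 0,"ty": -0.036,"tz": -0.01,"rx": 0,"ry": 0,"rz": 0,"claw": 0.0876},{"tx": 0,"ty": -0.036,"tz": -0.01,"rx": 0,"ry": 0,"rz": 0,"claw": 0.0876},{"tx": 0,"ty": -0.036,"tz": -0.01,"rx": 0,"ry": 0,"rz": 0,"claw": 0.0876},{"tx": 0.01,"ty": -0.036,"tz": -0.009,"rx": 0,"ry": 0,"rz": 0,"claw": 0.0876},{"tx": 0.015,"ty": -0.017,"tz": -0.004,"rx": 0,"ry": 0,"rz": 0,"claw": 0.0876}]'

```text
time_s: 27.42
ee_pos: [528.9, -19.4, 134.9]
ee_rot: [2.548, 1.57, -0.796]
wrist_force: [1.1, -1.1, -0.3]
gripper_width: 0.998
```

>>> play_rows --motion '[{"tx": 0.005,"ty": 0,"tz": 0,"rx": 0,"ry": 0,"rz": 0,"claw": 0.0876},{"tx": 0,"ty": 0,"tz": 0,"rx": 0,"ry": 0,"rz": 0,"claw": 0.0876},{"tx": 0,"ty": 0,"tz": 0,"rx": 0,"ry": 0,"rz": 0,"claw": 0.0876},{"tx": 0,"ty": 0,"tz": 0,"rx": 0,"ry": 0,"rz": 0,"claw": 0.0876}]'

```text
time_s: 27.75
ee_pos: [526.2, -23.4, 130.1]
ee_rot: [0.811, 1.569, -2.536]
wrist_force: [0.1, -0.7, 0.3]
gripper_width: 1.001
```

```bash
python3 -c "
from h import *
go(527,-22.5,51,168.3)"
```

```text
t 27.75 pos [526.2 -23.4 130.1] rotvec [-0.04  0.09 -0.09] shift new axes [79.1 -1.  -0.6] shift cur axes [79.1 -1.1 -0.7] j [ 0.33  0.23 -0.47  0.   -0.87  1.04]
toolZ [-0.979  0.204  0.002] F [ 0.09 -0.72  0.34] M [-0.075  0.027 -0.031] Mtool [ 0.032 -0.012  0.079] w 1.0011115460661426
```

>>> play_rows --motion '[{"tx": 0.015,"ty": -0.001,"tz": 0,"rx": 0,"ry": 0,"rz": 0,"claw": 0.0876},{"tx": 0.025,"ty": 0,"tz": 0,"rx": 0,"ry": 0,"rz": 0,"claw": 0.0876},{"tx": 0.024,"ty": 0,"tz": 0,"rx": 0,"ry": 0,"rz": 0,"claw": 0.0876},{"tx": 0.01,"ty": 0,"tz": 0,"rx": 0,"ry": 0,"rz": 0,"claw": 0.0876},{"tx": 0.005,"ty": 0,"tz": 0,"rx": 0,"ry": 0,"rz": 0,"claw": 0.0876},{"tx": 0,"ty": 0,"tz": 0,"rx": 0,"ry": 0,"rz": 0,"claw": 0.0876},{"tx": 0,"ty": 0,"tz": 0,"rx": 0,"ry": 0,"rz": 0,"claw": 0.05},{"tx": 0,"ty": 0,"tz": 0,"rx": 0,"ry": 0,"rz": 0,"claw": 0.05}]'

```text
time_s: 28.42
ee_pos: [527.6, -21.6, 52.5]
ee_rot: [2.865, 1.57, -0.481]
wrist_force: [0.1, -0.1, 0.8]
gripper_width: 0.898
```

>>> play_rows --motion '[{"tx": 0,"ty": 0,"tz": 0,"rx": 0,"ry": 0,"rz": 0,"claw": 0.05},{"tx": 0,"ty": 0,"tz": 0,"rx": 0,"ry": 0,"rz": 0,"claw": 0.05},{"tx": 0,"ty": 0,"tz": 0,"rx": 0,"ry": 0,"rz": 0,"claw": 0.05},{"tx": 0,"ty": 0,"tz": 0,"rx": 0,"ry": 0,"rz": 0,"claw": 0.05}]'

```text
time_s: 28.75
ee_pos: [527.0, -21.7, 51.9]
ee_rot: [1.434, 1.57, -1.911]
wrist_force: [-1.4, -0.9, 6.5]
gripper_width: 0.684
```

>>> play_rows --motion '[{"tx": -0.01,"ty": 0,"tz": 0,"rx": 0,"ry": 0,"rz": 0,"claw": 0.05},{"tx": -0.02,"ty": 0,"tz": 0,"rx": 0,"ry": 0,"rz": 0,"claw": 0.05},{"tx": -0.03,"ty": 0,"tz": 0,"rx": 0,"ry": 0,"rz": 0,"claw": 0.05},{"tx": -0.03,"ty": 0,"tz": 0,"rx": 0,"ry": 0,"rz": 0,"claw": 0.05},{"tx": -0.02,"ty": 0,"tz": 0,"rx": 0,"ry": 0,"rz": 0,"claw": 0.05},{"tx": -0.01,"ty": 0,"tz": 0,"rx": 0,"ry": 0,"rz": 0,"claw": 0.05},{"tx": -0.005,"ty": 0,"tz": 0,"rx": 0,"ry": 0,"rz": 0,"claw": 0.05},{"tx": 0,"ty": 0,"tz": 0,"rx": 0,"ry": 0,"rz": 0,"claw": 0.05}]'

```text
time_s: 29.42
ee_pos: [526.6, -21.5, 176.4]
ee_rot: [0.59, 1.57, -2.757]
wrist_force: [-0.1, 0.3, -5.5]
gripper_width: 0.686
```

>>> play_rows --motion '[{"tx": 0,"ty": 0,"tz": 0,"rx": 0,"ry": 6,"rz": 0,"claw": 0.05},{"tx": 0,"ty": 0,"tz": 0,"rx": 0,"ry": 6,"rz": 0,"claw": 0.05},{"tx": 0,"ty": 0,"tz": 0,"rx": 0,"ry": 0,"rz": 0,"claw": 0.05},{"tx": 0,"ty": 0,"tz": 0,"rx": 0,"ry": 0,"rz": 0,"claw": 0.05},{"tx": 0,"ty": 0,"tz": 0,"rx": 0,"ry": -4,"rz": 0,"claw": 0.05},{"tx": 0,"ty": 0,"tz": 0,"rx": 0,"ry": -4,"rz": 0,"claw": 0.05},{"tx": 0,"ty": 0,"tz": 0,"rx": 0,"ry": -3,"rz": 0,"claw": 0.05},{"tx": 0,"ty": 0,"tz": 0,"rx": 0,"ry": -1,"rz": 0,"claw": 0.05}]'

```text
time_s: 30.08
ee_pos: [528.8, -21.0, 175.4]
ee_rot: [0.132, 1.567, 3.069]
wrist_force: [0.5, -0.4, -4.5]
gripper_width: 0.687
```

```bash
python3 rd.py;python3 -c "
from h import *
go(653,20.5,176,174.5)"
```

```text
t 30.7333 w 0.684 pos [526.8 -21.5 176.4] Ztool [-0.979  0.203  0.   ]
My [0.421 0.583 0.085 0.095 0.032 0.04  0.051 0.047 0.117 0.057 0.056 0.085
 0.049 0.073]
mean last10 [ 7.000e-03  6.100e-02 -3.000e-03 -7.300e-02  2.180e-01 -5.137e+00]
t 30.7833 pos [526.8 -21.5 176.4] rotvec [-6.2   0.03 -0.05] shift new axes [   0.4  -53.9 -121.6] shift cur axes [   0.3  -66.7 -115. ] j [ 0.33  0.18 -0.41  0.   -0.98  1.03]
toolZ [-0.979  0.203  0.   ] F [ 0.27  0.07 -5.07] M [-0.007 -0.111  0.012] Mtool [-0.012  0.111 -0.016] w 0.682486097508046
```

The repeat gives +0.061, so white is confirmed. With the TCP 52 mm above the underside, the target TCP z is about 177. Moving to the view point.

>>> play_rows --motion '[{"tx": 0,"ty": 0,"tz": 0,"rx": -3.1,"ry": 0,"rz": 0,"claw": 0.05},{"tx": 0,"ty": 0,"tz": 0,"rx": -3.1,"ry": 0,"rz": 0,"claw": 0.05},{"tx": 0,"ty": -0.006,"tz": -0.014,"rx": 0,"ry": 0,"rz": 0,"claw": 0.05},{"tx": 0,"ty": -0.009,"tz": -0.02,"rx": 0,"ry": 0,"rz": 0,"claw": 0.05},{"tx": 0,"ty": -0.009,"tz": -0.02,"rx": 0,"ry": 0,"rz": 0,"claw": 0.05},{"tx": 0,"ty": -0.009,"tz": -0.02,"rx": 0,"ry": 0,"rz": 0,"claw": 0.05},{"tx": 0,"ty": -0.009,"tz": -0.02,"rx": 0,"ry": 0,"rz": 0,"claw": 0.05},{"tx": 0,"ty": -0.007,"tz": -0.015,"rx": 0,"ry": 0,"rz": 0,"claw": 0.05}]'

```text
time_s: 31.45
ee_pos: [641.6, 17.2, 175.8]
ee_rot: [0.987, 1.569, -2.25]
wrist_force: [0.1, -0.4, -5.0]
gripper_width: 0.683
```

>>> play_rows --motion '[{"tx": 0,"ty": -0.004,"tz": -0.009,"rx": 0,"ry": 0,"rz": 0,"claw": 0.05},{"tx": 0,"ty": -0.001,"tz": -0.004,"rx": 0,"ry": 0,"rz": 0,"claw": 0.05},{"tx": 0,"ty": 0,"tz": 0,"rx": 0,"ry": 0,"rz": 0,"claw": 0.05},{"tx": 0,"ty": 0,"tz": 0,"rx": 0,"ry": 0,"rz": 0,"claw": 0.05},{"tx": 0,"ty": 0,"tz": 0,"rx": 0,"ry": 0,"rz": 0,"claw": 0.05},{"tx": 0,"ty": 0,"tz": 0,"rx": 0,"ry": 0,"rz": 0,"claw": 0.05},{"tx": 0,"ty": 0,"tz": 0,"rx": 0,"ry": 0,"rz": 0,"claw": 0.05},{"tx": 0,"ty": 0,"tz": 0,"rx": 0,"ry": 0,"rz": 0,"claw": 0.05}]'

```text
time_s: 32.12
ee_pos: [653.2, 20.3, 176.4]
ee_rot: [0.889, 1.57, -2.348]
wrist_force: [-0.0, 1.0, -5.4]
gripper_width: 0.684
```

```bash
python3 -c "
from h import *
go(653,20.5,177,174.5)
t=arm.get_image('top')[:,:,::-1];s=arm.get_image('scene')[:,:,::-1]
cv2.imwrite('pics/t4.png',t);cv2.imwrite('pics/s4.png',s)
cv2.imwrite('pics/s4c.png',cv2.resize(s[150:400,200:480],None,fx=2.8,fy=2.4))"
```

```text
t 32.1167 pos [653.2  20.3 176.4] rotvec [-0.01  0.04 -0.05] shift new axes [-0.6 -0.2  0.2] shift cur axes [-0.6 -0.2  0.2] j [ 0.33  0.37 -0.13  0.   -1.06  1.15]
toolZ [-0.995  0.096  0.001] F [-0.03  1.01 -5.38] M [-0.036 -0.027 -0.003] Mtool [0.003 0.03  0.033] w 0.6843536332209641
```

View pics/s4c.png

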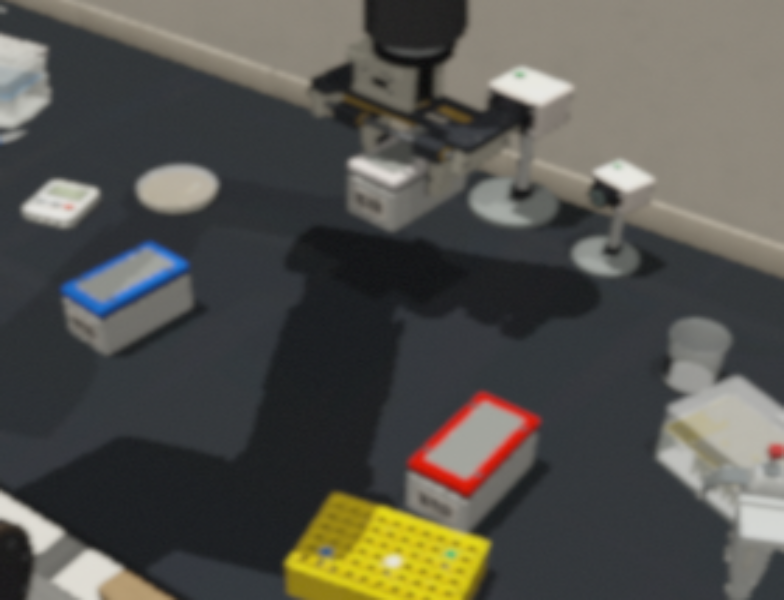

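View pics/t4.png

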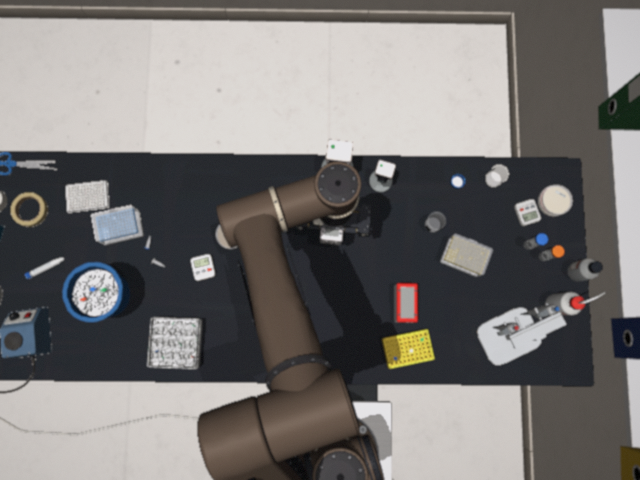

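```bash
python3 -c "
from h import *
for dz in (0,):
  print(proj('scene',(653.2-55.7,20.3+5.4,160)))
  for y in(-30,30):
    for z in(125,195): 
      u,v=proj('scene',(653.2-55.7+y*.096,20.3+5.4+y,z));print(y,z,(u-200)*2.8,(v-150)*2.4)
o=arm.observe();print(o['qvel'].round(3),o['time_s'])
"
```

```text
(np.float64(331.32021495160194), np.float64(232.3535339662625))
-30 125 391.15939653512294 233.98913689093123
-30 195 393.07711474701847 183.24599538920145
30 125 343.82577166492973 211.194279527438
30 195 344.0158519511289 160.9702433283156
[ 0.001  0.005  0.002  0.    -0.    -0.001] 32.2167
```

The predicted end-face corners match the picture to within about 2 px, and the arm is still. Handing in.

```bash
python3 -c "
from bench import arm
print(arm.finish_job())"
```

```text
the job is handed in; nothing more can be done
None
```

I shook blue, then white, then red. White is the one with the loose ball, and I handed in at about 32 s of the 72 s while still holding it at the label camera. The job gave no verdict.

- **Which case rattles:** I decided it from the shift of weight after tilting each case both ways, not from the knocks. The move tool reports force only at the end of each call, so the shaking itself showed no knocks.

| Case | Torque after one tilt (N·m) | Torque after the other (N·m) | Change |
|---|---|---|---|
| Blue | 0.029 | 0.034 | about 0.005 |
| White | +0.049, repeat +0.061 | −0.054 | about 0.10–0.115 |
| Red | 0.009 | 0.034 | about 0.025 |

- **One disagreement:** white's change is less than the 0.155 N·m I would expect from a 220 g ball rolling its full travel. It is still well clear of the other two, and its direction matches the tilt.
- **Final hold:** the tool is at (653, 20, 176) mm, within 1 mm of the target, so the underside is at about 125 mm. The tool is level and aligned with the lens axis as I measured it. The case's near end face matched its predicted place in the scene picture to about 2 px.
- **View point accuracy:** I measured the lens position from the pictures, and estimates along its axis varied by up to about 8 mm, inside the 30 mm allowed.
- **Other objects:** in the last pictures blue and red stand upright and released. The beaker and timer look unmoved. The petri dish is partly hidden by the arm in the top view, but looks in place in the scene view.

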